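# Fit the blade on the food chopper's drive shaft and close the bowl

## Task

Get the food chopper ready: slide the chopping blade down over the drive shaft in the bowl, keeping it square so that it does not bind, and when its foot stops on the drive bar turn it by feel under light pressure until it drops over the bar and sits fully home; never force it. Then lay the lid gently on the bowl so that it lies flat on the rim all round, and leave the small bowl, garlic and lemon at the back where they are.

Things in the scene. Friction and masses are not known exactly. Their poses are not given: they have to be found in the camera images.
- processor: Food chopper fixed on the worktop: grey motor base (184 mm across, 75 mm high), clear bowl locked on top. Origin: centre of the underside; z up along the drive shaft; dial on its -x side, bowl handle on its +x side, reaching 127 mm from the axis. Bowl: outside radius 84 mm, inside 80 mm at the rim and 76 mm at the floor; floor 80 mm, rim 150 mm above the worktop.
- shaft_tip (a point): Tip of the steel drive shaft in the bowl's centre, on its axis, 168 mm above the worktop. The shaft is round, upright, 12 mm in diameter; its top 10 mm taper to 5.6 mm.
- shaft_foot (a point): Foot of the shaft, on its axis, 86 mm up, on a 42 mm wide boss. Here a flat steel drive bar, 34 mm long, 6 mm wide, 10 mm high, crosses the shaft and lies on the boss (top 96 mm up). It stands at whatever angle the motor stopped: that angle is NOT given (these axes do not show it) and must be felt. Only a twist above about 0.3 N m turns it.
- blade_grip (a point): Grip of the chopping blade: a white hub, 100 mm tall, upright on the worktop, with two curved steel knives near its foot; 110 to 180 g. The point is on the hub's axis, 80 mm above its foot, 20 mm below its closed top, in a grip block 24 mm thick along x (pinch it across x), 40 mm wide along y, reaching from 58 mm above the foot to the top. z up.
- blade_foot (a point): Foot of the hub, on its axis. The bore, open below, is 14.5 mm wide, 86 mm deep. Two slots, 7.5 mm wide, 12 mm deep, cross in the foot along the diagonals between its x and y axes; the drive bar fits either slot: one angle in every 90 degrees, give or take 3. Foot 96 mm up: it stands on the bar; 86 mm up: fully home on the boss. Knives: 65 mm radius, 17 to 38 mm above the foot.
- lid_grip (a point): Grip of the bowl's lid, which lies right way up on the worktop: clear, round, 176 mm across, black edge, raised centre (70 mm across, top 54 mm above the underside) with a black grip block, 160 g. The point is the block's centre, on the lid's axis, 74 mm above the underside; block 22 mm thick along x (pinch it across x), 48 mm wide along y, 54 to 88 mm above the underside. z up.
- lid_foot (a point): Centre of the lid's underside. A lip of 151 mm diameter, 8 mm deep, drops inside the bowl and the flat rim then lies on the bowl's rim, this point 142 mm above the worktop; any turn of the lid will do. The raised centre leaves 6 mm above a hub that is fully home; a hub standing on the bar, 10 mm high, keeps the lid off the rim.
- prep_bowl: Small patterned bowl, 114 mm across, 54 mm high, at the back; origin under its centre. Not part of the job.
- garlic: Head of garlic, 53 mm, at the back; origin under its centre. Not part of the job.
- lemon: Lemon, 78 x 55 mm, at the back; origin under its centre. Not part of the job.

How it is judged:
By the outcome, as a careful person would: the job done as asked, in the order asked, and still so for the second after the job is handed in, with the robot touching nothing.
It also fails if it takes over 69 s, if anything falls off the work surface, if the arm or the gripper's body presses on something with over 40 N, if the wrist force passes 120 N, or if a joint passes its speed limit or range.

## Robot

A 6-joint arm with a two-finger parallel gripper is mounted at the origin on a cart in front of the work surface, level with it; the furniture and walls round the work are solid. World frame = base frame: x ahead of the robot, y to its left, z up, the work surface at z = 0. Lengths are in m, angles in rad, forces in N, time in s.
With the tool pointing down it reaches from about 0.375 to 0.9 m from the base axis. Payload 3.1 kg.
Tool frame: the origin (TCP) lies midway between the tips of the shut fingers; the grasp point (between the pads) lies 19 mm behind it (grip_depth is the distance from the TCP to the grasp point, in m); y points along the fingers, z is the direction in which the jaws open and shut, and the axes are right-handed (so a half turn about y gives the same grasp; the last joint's range is limited). The gripper opens to 85 mm and grips with 20 to 120 N. Pads are 22 mm wide; open, the fingers measure 114 mm over their backs; the gripper's body (76 mm by 85 mm) begins 54 mm behind the grasp point. The pads swing forward as they close: fully open they stand 13 mm farther back than shut.
Start: joints at [-1.442, 0.527, 1.433, -0, 1.181, -0.178], TCP at [0.189, -0.596, 0.198] pointing down, gripper open.
Joint ranges: [-3.08, 3.08], [-0.75, 2.2], [0.22, 2.44], [-1.43, 4.57], [0, 2.65], [-2.85, 2.85]. Speed limits (rad/s): [2.79, 2.79, 3.14, 3.14, 3.14, 3.14].

## Interface

Orientations are given as a unit quaternion [x, y, z, w].
In Python, from station import sense, snapshot, camera_model, sign_off, grip_depth gives the robot as it stands.
- The arm moves only by the tool play_rows, never from a script. Its argument "deltas" is a list of rows, each a list of 6 numbers: the shift along the tool's x, y, z in m, then the turn, a rotation vector about the tool's x, y, z in rad. A call has 1 to 12 rows; each row is the pose to reach, as a shift and turn from the pose commanded when the call began, along the tool's axes at that moment; what a row does not reach only later rows make up. A row lasts 1/10 s, in which the tool goes at most 50 mm and 8.59 degrees, less where a joint would pass 70% of its speed; a pose out of reach is approached as far as the arm can. A call with a gripper value outside its range is refused whole. "gripper" is the finger opening in m, from 0 to 0.0854, set as the call begins (left out, the last holds). The fingers move at their own pace and stop on an object; "force" is the grip in N (left out, the last holds). Time passes only in rows, so rows that repeat a pose let the fingers close. It gives the time, the measured TCP pose, the force and the opening at its end, in the units of the state.
- sense(): the state, without advancing time (a new reading comes with each control period).
- snapshot(name): name is "scene" or "top"; returns the picture (420x560x3 uint8, red, green, blue); there is no depth.
- camera_model(name): a dict with "fx", "fy", "cx", "cy" (pixels), "distortion" ([k1, k2, p1, p2, k3] as OpenCV has them; the pictures are not rectified), "camera_from_world" (4x4, takes a point from world to camera coordinates). Camera axes: x right, y up, looking along -z (the intrinsics and any distortion apply to the point x, -y, -z); pixel columns grow to the right and rows downward; lengths in m; the calibration is good to about 2 mm. A picture is of the moment at which its call begins. camera_model takes no time and is no camera call.
- sign_off(): hands the job in, once; it reports no verdict.
The state is a dict: "t": time; "q": joint angles; "qd": joint speeds; "tau": joint torques, N m; "tcp_pos": TCP position; "tool_rot": TCP orientation; "force": force on the tool from outside, world axes, zero at the start; "ft_torque": the same for the moment, N m; "finger_gap": opening from 0.0 (shut) to 1.0 (fully open).
Only numpy, scipy, OpenCV 4.12 (cv2) and the standard library are available. Lean on these libraries where they do the work, as an engineer would, in place of code of your own. Each camera call takes 0.05 s, during which the arm holds its last target.

## Working session

There is one attempt and no reset: what is moved stays moved. The work goes in short steps, Python scripts to look and compute and a tool call to move; the robot and the scene stay as the last step left them, time stands still between calls to the robot, and variables do not carry over. Pictures are saved under pics/ and viewed, and the job is handed in when it is done.

Besides the shell and the picture viewer there is one more tool, called after "Call:" by a JSON object that holds its "fn" and its "kwargs", one argument or row to a line. play_rows: Moves the arm, as the interface text tells. Its arguments: {"type":"object","properties":{"deltas":{"type":"array"},"gripper":{"type":"number"},"force":{"type":"number"}},"required":["deltas"]}

```bash
mkdir -p pics; ls; python3 - <<'E'
from station import *
import cv2
for n in ("scene","top"):
    cv2.imwrite(f"pics/{n}0.png",snapshot(n)[:,:,::-1]); print(n,camera_model(n))
print(sense(),grip_depth)
E
```

```text
pics
scene {'fx': 536.9903168759354, 'fy': 536.9903168759354, 'cx': 279.90842802795527, 'cy': 200.74847686317028, 'distortion': array([-0.03310816,  0.        ,  0.        ,  0.        ,  0.        ]), 'camera_from_world': array([[-0.85774627, -0.51397174,  0.01021746,  0.53653414],
       [ 0.21055669, -0.33311871,  0.91907443, -0.25078421],
       [-0.46897465,  0.79048401,  0.39395152, -1.40832607],
       [ 0.        ,  0.        ,  0.        ,  1.        ]])}
top {'fx': 495.8982926607176, 'fy': 495.8982926607176, 'cx': 277.50275468509113, 'cy': 214.51214485518906, 'distortion': array([-0.02354606,  0.        ,  0.        ,  0.        ,  0.        ]), 'camera_from_world': array([[ 1.95214818e-02, -9.99802369e-01,  3.75961190e-03,
        -1.07579617e-03],
       [ 9.89530893e-01,  1.98584646e-02,  1.42948426e-01,
        -6.33785287e-01],
       [-1.42994835e-01,  9.29687035e-04,  9.89722998e-01,
        -1.34160132e+00],
       [ 0.00000000e+00,  0.00000000e+00,  0.00000000e+00,
         1.00000000e+00]])}
{'t': 0.1, 'q': array([-1.44249796e+00,  5.28378471e-01,  1.43376412e+00,  2.27596173e-05,
        1.18139192e+00, -1.78489627e-01]), 'qd': array([ 0.00109583, -0.00148066, -0.00319047,  0.00028447,  0.00014059,
       -0.00132566]), 'tau': array([-2.58423788e-04, -4.43306029e+01, -1.78585982e+01, -2.45389601e-04,
        3.86364263e-03, -4.81742006e-06]), 'tcp_pos': array([ 0.18869927, -0.59510273,  0.19753149]), 'tool_rot': array([-0.10801333,  0.69949036, -0.69811806,  0.10806266]), 'force': array([-0.00391413, -0.78748487,  0.80651017]), 'ft_torque': array([ 0.0274951 , -0.02604365, -0.00710242]), 'finger_gap': 0.9954654231888246} 0.0187
```

View pics/scene0.png

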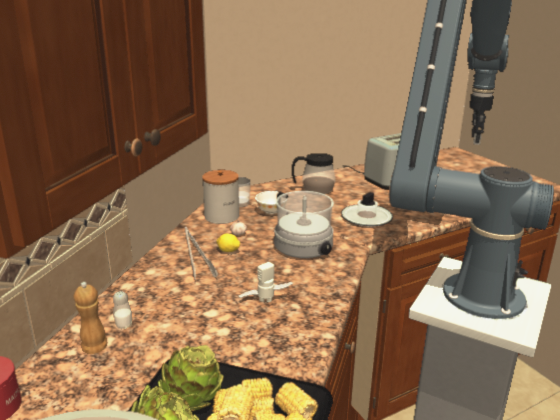

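View pics/top0.png

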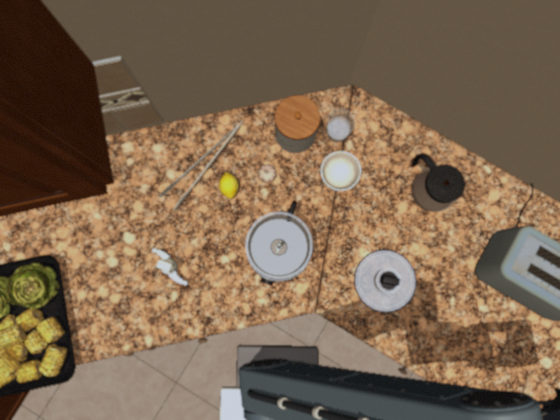

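The scene picture shows the chopper at about (304,222), the blade at (266,282) and the lid at (367,213). In the top picture they are at (279,246), (170,268) and (385,281). I'll zoom in next.

```bash
cat > h.py <<'E'
import numpy as np, cv2
from station import *
def ray(n,u,v):
    m=camera_model(n);K=np.array([[m['fx'],0,m['cx']],[0,m['fy'],m['cy']],[0,0,1]])
    p=cv2.undistortPoints(np.array([[[u,v]]],float),K,np.array(m['distortion']))[0,0]
    T=m['camera_from_world'];R=T[:3,:3]
    d=R.T@np.array([p[0],-p[1],-1]);o=-R.T@T[:3,3]
    return o,d/np.linalg.norm(d)
def plane(n,u,v,z):
    o,d=ray(n,u,v);return o+d*(z-o[2])/d[2]
def proj(n,P):
    m=camera_model(n);K=np.array([[m['fx'],0,m['cx']],[0,m['fy'],m['cy']],[0,0,1]])
    c=m['camera_from_world']@np.r_[P,1]
    q=np.array([[[c[0],-c[1],-c[2]]]])
    return cv2.projectPoints(q,np.zeros(3),np.zeros(3),K,np.array(m['distortion']))[0][0,0]
def tri(a,b):
    (o1,d1),(o2,d2)=ray('scene',*a),ray('top',*b)
    A=np.c_[d1,-d2];t=np.linalg.lstsq(A,o2-o1,rcond=None)[0]
    p,q=o1+t[0]*d1,o2+t[1]*d2
    return (p+q)/2,np.linalg.norm(p-q)
def crop(img,x,y,w,h,s,name):
    c=cv2.resize(img[y:y+h,x:x+w],None,fx=s,fy=s,interpolation=cv2.INTER_CUBIC)
    return c
E
python3 - <<'E'
import cv2,numpy as np
s=cv2.imread('pics/scene0.png');t=cv2.imread('pics/top0.png')
def c(i,x,y):return cv2.resize(i[y:y+75,x:x+100],None,fx=4,fy=4,interpolation=cv2.INTER_CUBIC)
a=np.vstack([np.hstack([c(s,220,245),c(s,255,185)]),np.hstack([c(s,320,175),c(t,120,232)])])
b=np.hstack([c(t,230,200),c(t,336,244)])
cv2.imwrite('pics/z1.png',a);cv2.imwrite('pics/z2.png',b)
E
```

```text
(no output)
```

View pics/z1.png

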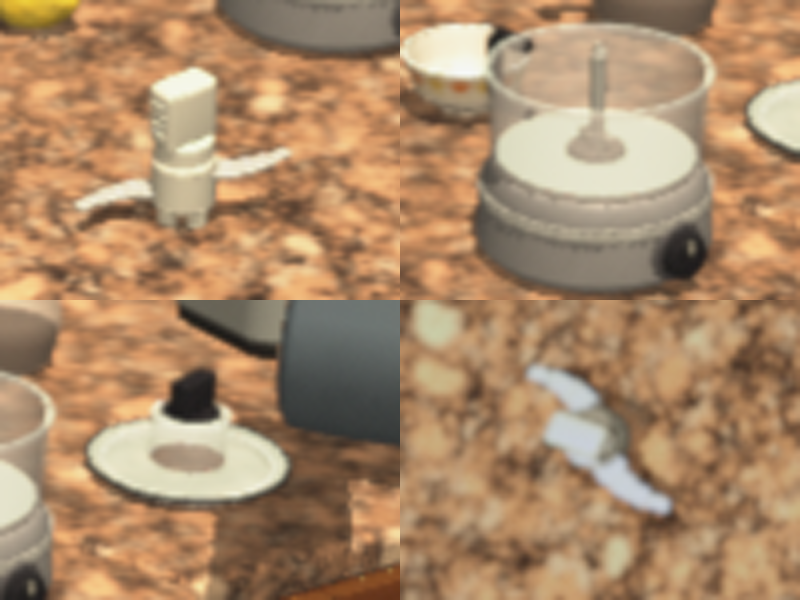

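View pics/z2.png

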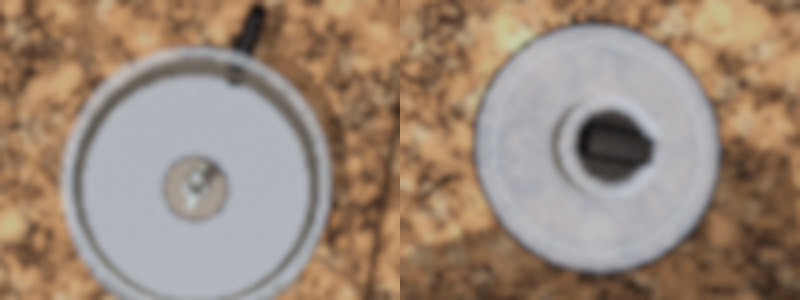

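Reading the 4x crops: in the scene view the blade top is at about (266,265), its foot at (265.5,300) and the shaft tip at (304.7,196.8). In the top view the blade block top is at about (164,266). Next I'll make masks and fit ellipses.

```bash
cat > m1.py <<'E'
from h import *
t=cv2.imread('pics/top0.png');s=cv2.imread('pics/scene0.png')
hs=cv2.cvtColor(t,cv2.COLOR_BGR2HSV)
m=((hs[...,1]<70)&(hs[...,2]>90)).astype(np.uint8)*255
out=t.copy()
def blob(m,x,y,w,h,mode=cv2.RETR_EXTERNAL):
    z=np.zeros_like(m);z[y:y+h,x:x+w]=m[y:y+h,x:x+w]
    c,_=cv2.findContours(z,mode,cv2.CHAIN_APPROX_NONE)
    return max(c,key=cv2.contourArea)
# lid
for nm,(x,y,w,h),z in (('lid',(345,240,80,80),.010),('bowl',(238,205,82,82),.150)):
    c=cv2.convexHull(blob(m,x,y,w,h)); e=cv2.fitEllipse(c); print(nm,e, plane('top',*e[0],z))
    P=np.array([plane('top',*p[0],z)[:2] for p in c.astype(float)])
    A=np.c_[2*P,np.ones(len(P))];q=np.linalg.lstsq(A,(P**2).sum(1),rcond=None)[0]
    r=np.sqrt(q[2]+q[0]**2+q[1]**2); print(' circ',q[:2],r, 'res',np.std(np.linalg.norm(P-q[:2],axis=1)-r))
    cv2.ellipse(out,e,(0,0,255),1)
b=blob(m,140,238,60,60); print('blade',cv2.minAreaRect(b)); cv2.drawContours(out,[b],-1,(0,255,0),1)
d=cv2.resize(out[200:330,130:430],None,fx=2.6,fy=2.6,interpolation=cv2.INTER_CUBIC);cv2.imwrite('pics/m1.png',d)
E
python3 m1.py
```

```text
lid ((383.9422607421875, 279.7794494628906), (60.78535842895508, 66.94129180908203), 136.90615844726562) [ 0.45875175 -0.29256553  0.01      ]
 circ [ 0.45916406 -0.29317957] 0.0894229488336986 res 0.0027612227027309973
bowl ((278.5479431152344, 245.81015014648438), (68.3902587890625, 70.70265197753906), 7.092375755310059) [0.53766353 0.00730855 0.15      ]
 circ [0.53859375 0.00736036] 0.0890757462772212 res 0.0013078961689419865
blade ((168.75001525878906, 267.2500305175781), (50.91168212890625, 17.677669525146484), 45.0)
```

View pics/m1.png

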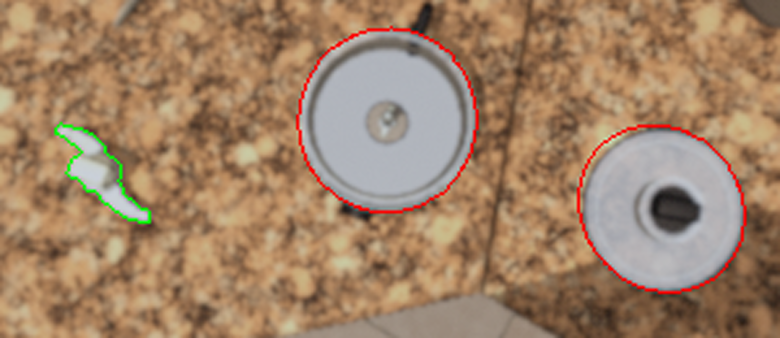

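The lid fit catches stones at its upper left, and the bowl fit is a little large. I'll refine both with radial edges and look closer at the shaft tip and the grips.

```bash
cat > m2.py <<'E'
from h import *
from scipy.ndimage import map_coordinates
from scipy.optimize import least_squares
t=cv2.cvtColor(cv2.imread('pics/top0.png'),cv2.COLOR_BGR2HSV).astype(float)
g=cv2.imread('pics/top0.png')[...,0].astype(float)
def circ(c0,z,rlo,rhi,sign,ch=g):
    pts=[];rs=np.arange(rlo,rhi,.0005)
    for a in np.arange(0,2*np.pi,.05):
        w=[proj('top',[c0[0]+r*np.cos(a),c0[1]+r*np.sin(a),z]) for r in rs]
        w=np.array(w);v=map_coordinates(ch,[w[:,1],w[:,0]],order=1)
        d=np.convolve(v,[1,1,1,0,-1,-1,-1],'same')*sign;d[:4]=d[-4:]=-1e9
        r=rs[np.argmax(d)];pts.append([c0[0]+r*np.cos(a),c0[1]+r*np.sin(a)])
    P=np.array(pts)
    f=least_squares(lambda q:np.linalg.norm(P-q[:2],axis=1)-q[2],[*c0,(rlo+rhi)/2],loss='soft_l1',f_scale=.001)
    return f.x,np.median(abs(f.fun))
for i in range(1):
    print('lid outer',circ([.459,-.296],.010,.076,.096,-1))
    print('bowl rim',circ([.538,.0075],.150,.076,.094,-1))
    print('floor edge',circ([.538,.0075],.080,.066,.082,-1))
    print('boss',circ([.538,.0075],.086,.013,.028,-1))
E
python3 m2.py; python3 - <<'E'
import cv2,numpy as np
s=cv2.imread('pics/scene0.png');t=cv2.imread('pics/top0.png')
def c(i,x,y):return cv2.resize(i[y:y+30,x:x+40],None,fx=10,fy=10,interpolation=cv2.INTER_CUBIC)
cv2.imwrite('pics/z3.png',np.vstack([np.hstack([c(t,258,230),c(t,150,252)]),np.hstack([c(t,366,265),c(s,246,258)])]))
cv2.imwrite('pics/z4.png',np.hstack([c(s,285,185),c(s,350,185)]))
E
```

```text
Traceback (most recent call last):
  File "m2.py", line 17, in <module>
    print('lid outer',circ([.459,-.296],.010,.076,.096,-1))
                      ~~~~^^^^^^^^^^^^^^^^^^^^^^^^^^^^^^^^
  File "m2.py", line 9, in circ
    w=[proj('top',[c0[0]+r*np.cos(a),c0[1]+r*np.sin(a),z]) for r in rs]
       ~~~~^^^^^^^^^^^^^^^^^^^^^^^^^^^^^^^^^^^^^^^^^^^^^^^
  File "h.py", line 12, in proj
    m=camera_model(n);K=np.array([[m['fx'],0,m['cx']],[0,m['fy'],m['cy']],[0,0,1]])
ValueError: time passes only in moves, steps and waits
```

View pics/z3.png

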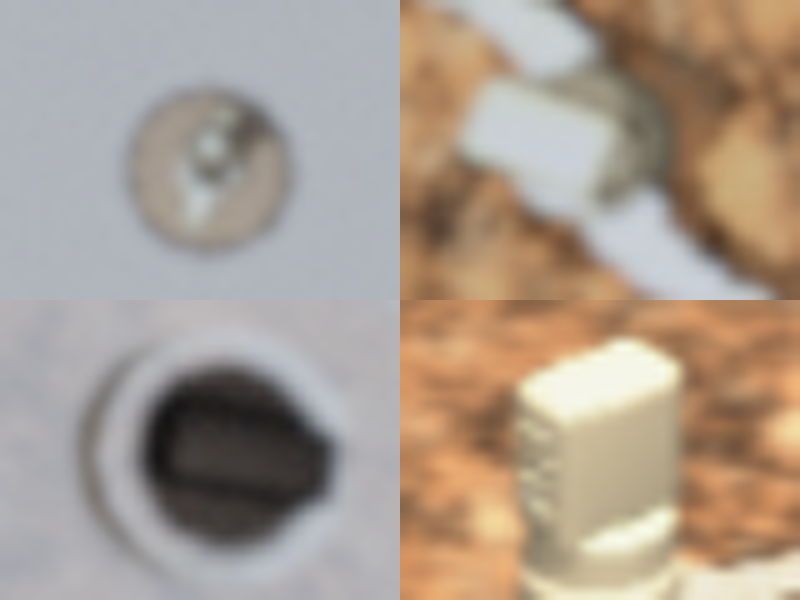

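View pics/z4.png

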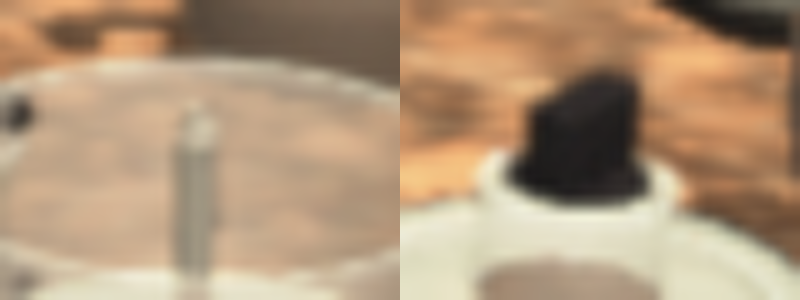

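```bash
cat > fix.py <<'E'
s=open('h.py').read()
s=s.replace("from station import *\n","from station import *\n_cm=camera_model\n_c={}\ndef camera_model(n):\n    if n not in _c:_c[n]=_cm(n)\n    return _c[n]\n")
open('h.py','w').write(s)
E
python3 fix.py; python3 m2.py; python3 - <<'E'
from h import *
np.set_printoptions(precision=4,suppress=True)
print('tip',tri((304.9,195.8),(279.,244.3)))
print('bladetop',tri((265.2,265.5),(163.75,265.)))
print('bladetop plane .1',plane('top',163.75,265,.1),plane('scene',265.2,265.5,.1),)
q=[plane('top',150+a/10-.45,252+b/10-.45,.1)[:2] for a,b in((90,78),(218,118),(200,192),(60,150))]
q=np.array(q);print(q,q.mean(0),[np.linalg.norm(q[i]-q[i-1]) for i in range(4)])
print('lid block top', plane('top',390.2,279.2,.088))
for (a,b) in (((195,210),(250,120)),((188,225),(252,108))):
    A,B=[plane('top',258+x/10-.45,230+y/10-.45,.096)[:2] for x,y in (a,b)]
    print('bar',A,B,np.degrees(np.arctan2(*(B-A)[::-1])),np.linalg.norm(A-B))
# handle
print('handle',plane('top',293,204,.13))
E
```

```text
lid outer (array([ 0.45693763, -0.29535394,  0.08590819]), np.float64(0.00046066202369658693))
bowl rim (array([0.53903325, 0.00729387, 0.08808883]), np.float64(0.000864479153452849))
floor edge (array([0.54219113, 0.00708396, 0.07607918]), np.float64(0.00039340328294167753))
boss (array([0.53957031, 0.00723818, 0.01648586]), np.float64(0.000324795742595611))
tip (array([0.5391, 0.0058, 0.1676]), np.float64(0.002295618005478016))
bladetop (array([0.4843, 0.3106, 0.0971]), np.float64(0.0009863966172638918))
bladetop plane .1 [0.4847 0.3101 0.1   ] [0.4812 0.3146 0.1   ]
[[0.4993 0.3247]
 [0.4894 0.2902]
 [0.4698 0.294 ]
 [0.4801 0.3317]] [0.4847 0.3102] [np.float64(0.020394959312708624), np.float64(0.035906477071403084), np.float64(0.01995486063707896), np.float64(0.039047903286907305)]
lid block top [ 0.4593 -0.2924  0.088 ]
bar [0.5293 0.0108] [ 0.5536 -0.0034] -30.299334662459707 0.02820385143997151
bar [0.5253 0.0126] [ 0.5569 -0.0039] -27.550705526981226 0.03565782463925474
handle [ 0.6503 -0.0287  0.13  ]
```

```bash
cat > g.py <<'E'
from h import *
from scipy.spatial.transform import Rotation as Rn
np.set_printoptions(precision=4,suppress=True)
def cur():
    s=sense();return s['tcp_pos'],Rn.from_quat(s['tool_rot']),s
def want(pos,jaw_deg):
    a=np.radians(jaw_deg);z=np.array([np.cos(a),np.sin(a),0]);y=np.array([0,0,-1.]);x=np.cross(y,z)
    return np.array(pos),Rn.from_matrix(np.c_[x,y,z])
def delta(pos,jaw_deg):
    p,R,s=cur();P,Q=want(pos,jaw_deg)
    return np.round(np.r_[R.inv().apply(P-p),(R.inv()*Q).as_rotvec()],4)
def jaw():
    p,R,s=cur();z=R.apply([0,0,1]);return np.degrees(np.arctan2(z[1],z[0]))
def show():
    p,R,s=cur();print('t',round(s['t'],2),'tcp',p,'jaw',round(jaw(),2),'ydir',R.apply([0,1,0]),'F',s['force'],'T',s['ft_torque'],'gap',round(s['finger_gap'],3),'q',s['q'])
E
python3 - <<'E'
from g import *
show()
print('rot',cur()[1].as_matrix())
print(delta([.52,-.2,.30],-15.6)); print(delta([.52,-.2,.30],164.4))
E
```

```text
t 0.1 tcp [ 0.1887 -0.5951  0.1975] jaw -72.42 ydir [-0.0002  0.0019 -1.    ] F [-0.0039 -0.7875  0.8065] T [ 0.0275 -0.026  -0.0071] gap 0.995 q [-1.4425  0.5284  1.4338  0.      1.1814 -0.1785]
rot [[-0.9533 -0.0002  0.302 ]
 [-0.302   0.0019 -0.9533]
 [-0.0004 -1.     -0.0019]]
[-0.4352 -0.1018 -0.2768  0.0016 -0.9917 -0.0013]
[-0.4352 -0.1018 -0.2768  0.0015  2.1498  0.0018]
```

Call:
{"fn": "play_rows", "kwargs": {
  "deltas": [
    [-0.11, -0.025, -0.07, 0, -0.15, 0],
    [-0.435, -0.102, -0.277, 0.0016, -0.99, -0.001],
    [-0.435, -0.102, -0.277, 0.0016, -0.99, -0.001],
    [-0.435, -0.102, -0.277, 0.0016, -0.99, -0.001],
    [-0.435, -0.102, -0.277, 0.0016, -0.99, -0.001],
    [-0.435, -0.102, -0.277, 0.0016, -0.99, -0.001],
    [-0.435, -0.102, -0.277, 0.0016, -0.99, -0.001],
    [-0.435, -0.102, -0.277, 0.0016, -0.99, -0.001],
    [-0.435, -0.102, -0.277, 0.0016, -0.99, -0.001],
    [-0.435, -0.102, -0.277, 0.0016, -0.99, -0.001],
    [-0.435, -0.102, -0.277, 0.0016, -0.99, -0.001],
    [-0.435, -0.102, -0.277, 0.0016, -0.99, -0.001]
  ],
  "gripper": 0.0854,
  "force": 40
}}

```text
t: 1.3
tcp_pos: [0.5218, -0.1975, 0.3009]
tool_rot: [0.428, -0.562, 0.563, -0.429]
force: [0.1, -0.3, 0.0]
finger_gap: 1.004
```

```bash
python3 -c "
from g import *
show(); print(delta([.4845,.3105,.19],-15.6))"
```

```text
t 1.3 tcp [ 0.5218 -0.1975  0.3009] jaw -15.4 ydir [ 0.0021 -0.0016 -1.    ] F [ 0.1325 -0.2547  0.0179] T [ 0.0198  0.069  -0.0085] gap 1.004 q [-0.5619  0.3297  1.4701 -0.0002  1.3391 -0.293 ]
[-0.4799  0.11   -0.1712 -0.0025  0.0035  0.0009]
```

Call:
{"fn": "play_rows", "kwargs": {
  "deltas": [
    [-0.48, 0.11, -0.171, -0.0025, 0.0035, 0.001],
    [-0.48, 0.11, -0.171, -0.0025, 0.0035, 0.001],
    [-0.48, 0.11, -0.171, -0.0025, 0.0035, 0.001],
    [-0.48, 0.11, -0.171, -0.0025, 0.0035, 0.001],
    [-0.48, 0.11, -0.171, -0.0025, 0.0035, 0.001],
    [-0.48, 0.11, -0.171, -0.0025, 0.0035, 0.001],
    [-0.48, 0.11, -0.171, -0.0025, 0.0035, 0.001],
    [-0.48, 0.11, -0.171, -0.0025, 0.0035, 0.001],
    [-0.48, 0.11, -0.171, -0.0025, 0.0035, 0.001],
    [-0.48, 0.11, -0.171, -0.0025, 0.0035, 0.001],
    [-0.48, 0.11, -0.171, -0.0025, 0.0035, 0.001],
    [-0.48, 0.11, -0.171, -0.0025, 0.0035, 0.001]
  ]
}}

```text
t: 2.5
tcp_pos: [0.4839, 0.3093, 0.1879]
tool_rot: [-0.428, 0.564, -0.563, 0.426]
force: [-0.2, -0.3, -0.4]
finger_gap: 1.0
```

```bash
python3 -c "
from g import *
show(); print(delta([.4845,.3105,.063],-15.6))
for n in ('scene','top'):
  im=snapshot(n)[:,:,::-1]; cv2.imwrite('pics/%s1.png'%n,im)
s=cv2.imread('pics/scene1.png');t=cv2.imread('pics/top1.png')
cv2.imwrite('pics/z5.png',np.hstack([cv2.resize(s[210:310,200:300],None,fx=4,fy=4,interpolation=2),cv2.resize(t[215:315,120:220],None,fx=4,fy=4,interpolation=2)]))
"
```

```text
t 2.5 tcp [0.4839 0.3093 0.1879] jaw -15.7 ydir [-0.0042 -0.001  -1.    ] F [-0.2243 -0.3264 -0.431 ] T [-0.035   0.0365 -0.0055] gap 1.0 q [0.3739 0.4735 1.5703 0.0007 1.1021 0.6477]
[-0.0016  0.1249  0.0007  0.0038 -0.0018  0.0021]
```

View pics/z5.png

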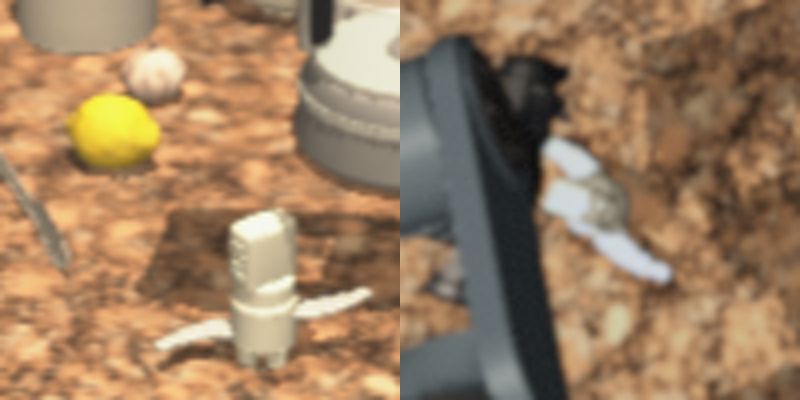

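```bash
python3 -c "
from g import *
p,R,s=cur()
print(proj('scene',p),proj('top',p))"
```

```text
[265.6186 232.2351] [157.0698 263.4437]
```

View pics/scene1.png

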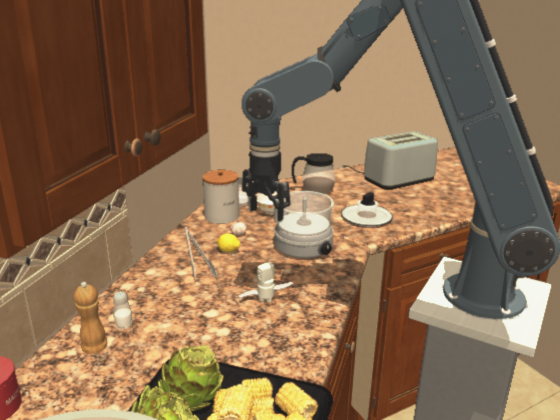

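View pics/top1.png

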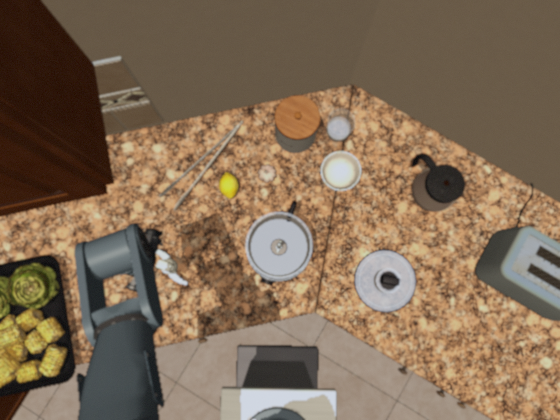

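```bash
python3 -c "
from g import *
show()
s=cv2.imread('pics/scene1.png');t=cv2.imread('pics/top1.png')
cv2.imwrite('pics/z6.png',np.hstack([cv2.resize(s[140:240,220:320],None,fx=4,fy=4,interpolation=2),cv2.resize(t[215:315,80:180],None,fx=4,fy=4,interpolation=2)]))
"
```

```text
t 2.6 tcp [0.4848 0.3068 0.1889] jaw -15.88 ydir [-0.003  -0.0016 -1.    ] F [-0.2751 -0.0554 -0.1014] T [-0.0554 -0.022  -0.0593] gap 1.001 q [ 0.3698  0.4713  1.5712 -0.0005  1.1025  0.6471]
```

View pics/z6.png

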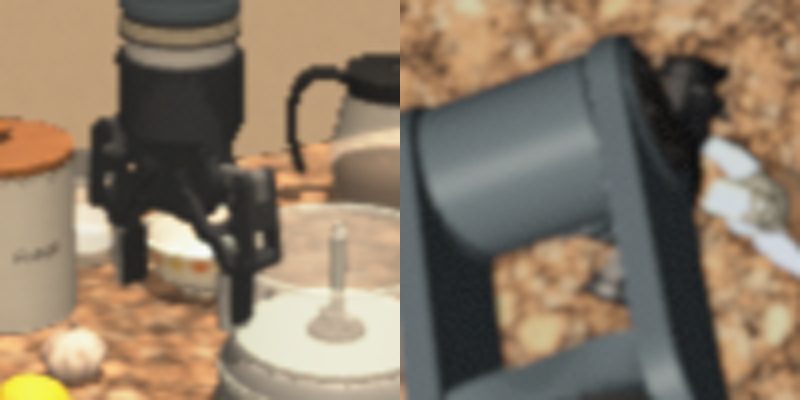

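```bash
python3 -c "
from g import *
p,R,s=cur()
for k in (-.0427,.0427):
  for b in (.0,-.013):
    w=p+R.apply([0,b,k]);print(k,b,w,proj('scene',w),proj('top',w))
c=camera_model('scene')['camera_from_world']@np.r_[p,1];print(c)
print(tri((280,220.5),(155,237)))
"
```

```text
-0.0427 0.0 [0.4438 0.3185 0.189 ] [277.4647 238.1084] [151.4434 280.0863]
-0.0427 -0.013 [0.4438 0.3185 0.202 ] [277.4917 233.2662] [150.1137 280.0047]
0.0427 0.0 [0.5259 0.2952 0.1888] [254.2747 226.6094] [162.6516 246.9508]
0.0427 -0.013 [0.5259 0.2952 0.2018] [254.2116 221.9285] [161.4522 246.5205]
[-0.0351 -0.0773 -1.3187  1.    ]
(array([0.5069, 0.2872, 0.2182]), np.float64(0.08990737121306883))
```

```bash
python3 -c "
from g import *
p=np.array([.1887,-.5951,.1975]);a=np.radians(-72.4);z=np.array([np.cos(a),np.sin(a),0])
for k in (-.0427,0,.0427):
  for b in (0,.013): print(k,b,proj('scene',p+k*z+[0,0,b]))
s=cv2.imread('pics/scene0.png')
cv2.imwrite('pics/z7.png',cv2.resize(s[80:180,430:530],None,fx=6,fy=6,interpolation=2))
"
```

```text
-0.0427 0 [474.1501 156.7362]
-0.0427 0.013 [474.7149 153.1577]
0 0 [473.0074 153.0214]
0 0.013 [473.5572 149.5058]
0.0427 0 [471.9094 149.454 ]
0.0427 0.013 [472.4449 145.9991]
```

View pics/z7.png

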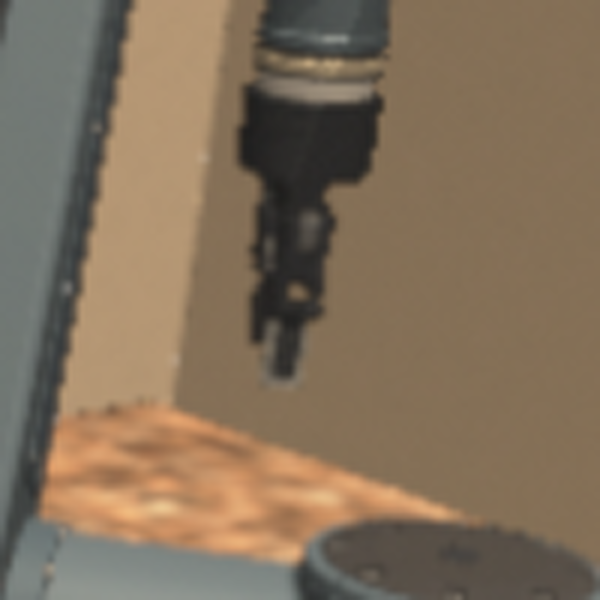

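The open fingertips show about 12 px (roughly 30 mm) higher than the TCP projects. I'll shut the fingers here to compare.

Call:
{"fn": "play_rows", "kwargs": {
  "deltas": [
    [0, 0, 0, 0, 0, 0],
    [0, 0, 0, 0, 0, 0],
    [0, 0, 0, 0, 0, 0],
    [0, 0, 0, 0, 0, 0],
    [0, 0, 0, 0, 0, 0],
    [0, 0, 0, 0, 0, 0]
  ],
  "gripper": 0.0
}}

```text
t: 3.2
tcp_pos: [0.4852, 0.3077, 0.1896]
tool_rot: [-0.426, 0.565, -0.564, 0.426]
force: [0.2, -0.5, -0.6]
finger_gap: 0.003
```

```bash
python3 -c "
from g import *
show(); p=cur()[0]
print(proj('scene',p),proj('top',p))
cv2.imwrite('pics/scene2.png',snapshot('scene')[:,:,::-1])
s=cv2.imread('pics/scene2.png')
cv2.imwrite('pics/z8.png',cv2.resize(s[140:240,220:320],None,fx=6,fy=6,interpolation=2))
show()
"
```

```text
t 3.2 tcp [0.4852 0.3077 0.1896] jaw -15.91 ydir [-0.0015 -0.0001 -1.    ] F [ 0.1614 -0.5163 -0.5917] T [-0.0155 -0.0317  0.0292] gap 0.003 q [0.3704 0.4705 1.5702 0.0006 1.1023 0.6479]
[265.3105 232.0568] [156.6709 263.2735]
t 3.25 tcp [0.4851 0.3078 0.1896] jaw -15.9 ydir [-0.0016 -0.0001 -1.    ] F [ 0.3637 -0.2006  0.2181] T [-0.0122 -0.0264  0.0322] gap 0.002 q [0.3706 0.4706 1.5702 0.0006 1.1024 0.6479]
```

View pics/z8.png

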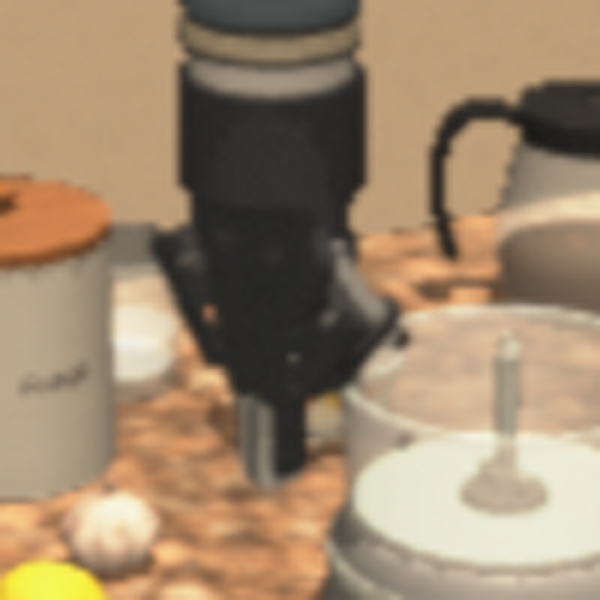

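The shut tip appears at about (265,220), where the TCP projects to (265.3,232). The column agrees but the row is 12 px too high. I'll open the fingers, go part-way down and compare against the block itself.

```bash
python3 -c "
from g import *
show(); print(delta([.4847,.3103,.10],-15.6))"
```

```text
t 3.25 tcp [0.4851 0.3078 0.1896] jaw -15.9 ydir [-0.0016 -0.0001 -1.    ] F [ 0.3637 -0.2006  0.2181] T [-0.0122 -0.0264  0.0322] gap 0.002 q [0.3706 0.4706 1.5702 0.0006 1.1024 0.6479]
[-0.0024  0.0896 -0.001   0.0016 -0.0053  0.0005]
```

Call:
{"fn": "play_rows", "kwargs": {
  "deltas": [
    [-0.0024, 0, -0.001, 0.0016, -0.005, 0],
    [-0.0024, 0, -0.001, 0.0016, -0.005, 0],
    [-0.0024, 0, -0.001, 0.0016, -0.005, 0],
    [-0.0024, 0.03, -0.001, 0.0016, -0.005, 0],
    [-0.0024, 0.06, -0.001, 0.0016, -0.005, 0],
    [-0.0024, 0.09, -0.001, 0.0016, -0.005, 0],
    [-0.0024, 0.09, -0.001, 0.0016, -0.005, 0]
  ],
  "gripper": 0.0854
}}

```text
t: 3.95
tcp_pos: [0.4814, 0.3091, 0.0959]
tool_rot: [-0.431, 0.564, -0.563, 0.424]
force: [-0.0, 0.3, -0.6]
finger_gap: 0.998
```

```bash
python3 -c "
from g import *
show(); p=cur()[0]
print(proj('scene',p),proj('top',p))
cv2.imwrite('pics/scene3.png',snapshot('scene')[:,:,::-1])
s=cv2.imread('pics/scene3.png')
cv2.imwrite('pics/z9.png',cv2.resize(s[210:310,215:315],None,fx=6,fy=6,interpolation=2))
show()
"
```

```text
t 3.95 tcp [0.4814 0.3091 0.0959] jaw -15.61 ydir [-0.0085 -0.0039 -1.    ] F [-0.0378  0.3478 -0.5673] T [0.019  0.0588 0.0176] gap 0.998 q [ 0.3758  0.5981  1.6513 -0.0006  0.9016  0.6486]
[266.2879 265.9617] [164.4273 266.2925]
t 4.0 tcp [0.4832 0.3098 0.0979] jaw -15.61 ydir [-0.0046 -0.0023 -1.    ] F [0.1442 0.4666 0.7795] T [-0.0369  0.0333 -0.0036] gap 0.998 q [ 0.3758  0.5954  1.6487 -0.0006  0.9026  0.6487]
```

View pics/z9.png

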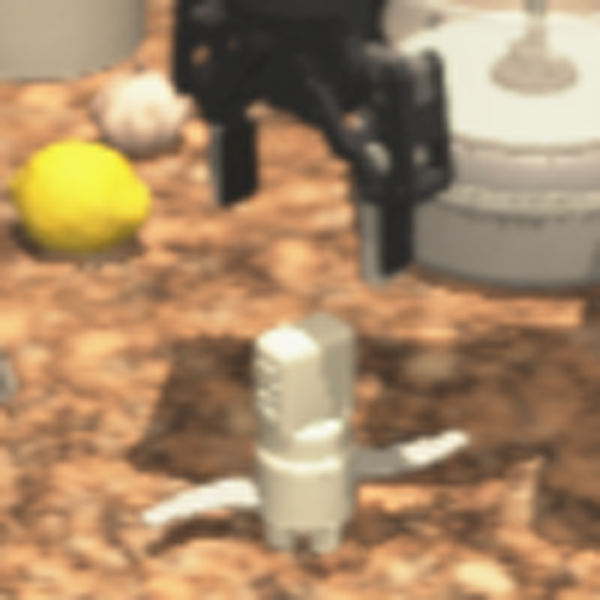

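The finger tips are at about (254,244) and (279,257), straddling the blade's column but still roughly 11 px higher than predicted. I'll go lower and look again.

Call:
{"fn": "play_rows", "kwargs": {
  "deltas": [
    [-0.001, 0.012, 0.0, 0.003, 0, 0],
    [-0.001, 0.025, 0.0, 0.003, 0, 0],
    [-0.001, 0.036, 0.0, 0.003, 0, 0],
    [-0.001, 0.036, 0.0, 0.003, 0, 0]
  ]
}}

```text
t: 4.4
tcp_pos: [0.4838, 0.3109, 0.0621]
tool_rot: [0.428, -0.563, 0.564, -0.427]
force: [0.3, -0.2, -0.1]
finger_gap: 1.001
```

```bash
python3 -c "
from g import *
show(); p=cur()[0]
print(proj('scene',p),proj('top',p),proj('scene',np.array([.4847,.3102,0])))
cv2.imwrite('pics/scene4.png',snapshot('scene')[:,:,::-1])
cv2.imwrite('pics/top4.png',snapshot('top')[:,:,::-1])
s=cv2.imread('pics/scene4.png');t=cv2.imread('pics/top4.png')
cv2.imwrite('pics/z10.png',np.hstack([cv2.resize(s[210:310,215:315],None,fx=4,fy=4,interpolation=2),cv2.resize(t[215:315,120:220],None,fx=4,fy=4,interpolation=2)]))
show()
"
```

```text
t 4.4 tcp [0.4838 0.3109 0.0621] jaw -15.62 ydir [-0.0001 -0.0025 -1.    ] F [ 0.2702 -0.234  -0.0966] T [0.0207 0.0253 0.0236] gap 1.001 q [ 0.3782  0.6502  1.6708 -0.0031  0.8216  0.6529]
[265.1361 277.5688] [166.5723 265.9066] [264.9984 297.9871]
t 4.5 tcp [0.4848 0.3113 0.0633] jaw -15.61 ydir [ 0.0023 -0.0015 -1.    ] F [-0.164   0.6405  0.4213] T [-0.0024 -0.0383  0.0096] gap 1.0 q [ 0.3783  0.6486  1.6694 -0.0031  0.822   0.6528]
```

View pics/z10.png

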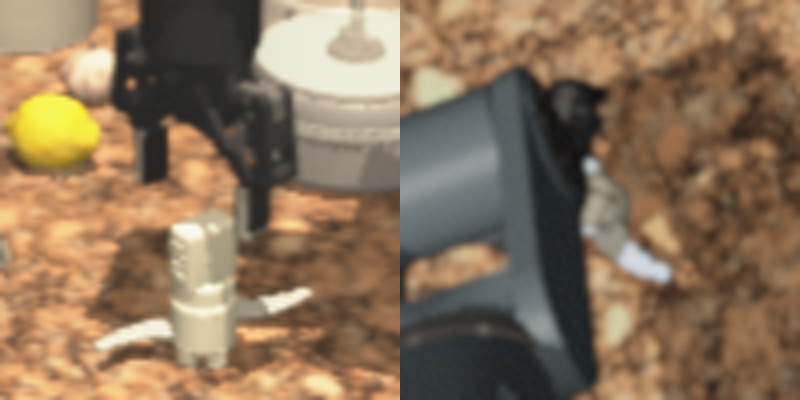

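Tips are now at about (252.5,256) and (279,269), which by the picture is only level with the block top at (265,265). The reported height and the picture disagree by about 30 mm. I'll go a bit lower with light force and close, because the gap reading will settle it.

Call:
{"fn": "play_rows", "kwargs": {
  "deltas": [
    [0, 0.006, 0, 0, 0, 0],
    [0, 0.012, 0, 0, 0, 0],
    [0, 0.016, 0, 0, 0, 0],
    [0, 0.016, 0, 0, 0, 0]
  ]
}}

```text
t: 4.9
tcp_pos: [0.4845, 0.3111, 0.0468]
tool_rot: [0.427, -0.562, 0.564, -0.427]
force: [0.1, -0.1, 0.6]
finger_gap: 1.004
```

```bash
python3 -c "
from g import *
show(); p=cur()[0]
cv2.imwrite('pics/scene5.png',snapshot('scene')[:,:,::-1])
s=cv2.imread('pics/scene5.png')
cv2.imwrite('pics/z11.png',cv2.resize(s[210:310,215:315],None,fx=6,fy=6,interpolation=2))
"
```

```text
t 4.9 tcp [0.4845 0.3111 0.0468] jaw -15.61 ydir [ 0.0014 -0.0019 -1.    ] F [ 0.1085 -0.1389  0.6325] T [ 0.0477 -0.0165 -0.0253] gap 1.004 q [ 0.3781  0.6747  1.6779 -0.0032  0.7883  0.6529]
```

View pics/z11.png

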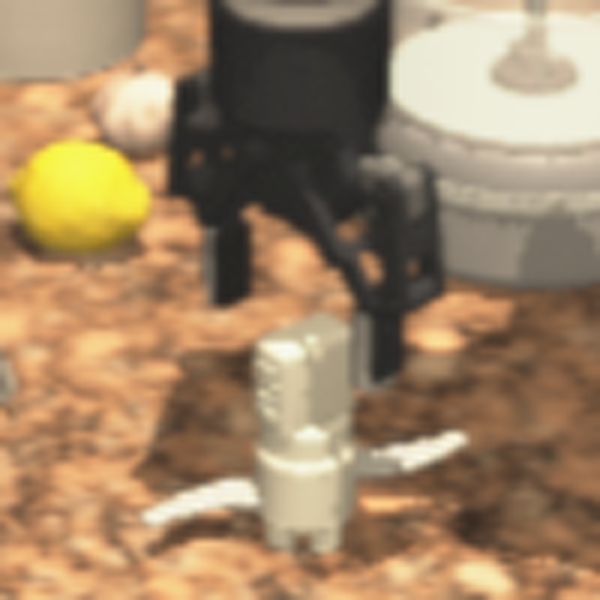

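Call:
{"fn": "play_rows", "kwargs": {
  "deltas": [
    [0, 0, 0, 0, 0, 0],
    [0, 0, 0, 0, 0, 0],
    [0, 0, 0, 0, 0, 0],
    [0, 0, 0, 0, 0, 0]
  ],
  "gripper": 0.0,
  "force": 20
}}

```text
t: 5.35
tcp_pos: [0.485, 0.3113, 0.0477]
tool_rot: [0.427, -0.562, 0.564, -0.428]
force: [-1.3, -0.1, 0.6]
finger_gap: 0.326
```

```bash
python3 -c "
from g import *
show(); p=cur()[0]
cv2.imwrite('pics/scene6.png',snapshot('scene')[:,:,::-1])
cv2.imwrite('pics/top6.png',snapshot('top')[:,:,::-1])
s=cv2.imread('pics/scene6.png');t=cv2.imread('pics/top6.png')
cv2.imwrite('pics/z12.png',np.hstack([cv2.resize(s[210:310,215:315],None,fx=4,fy=4,interpolation=2),cv2.resize(t[215:315,120:220],None,fx=4,fy=4,interpolation=2)]))
"
```

```text
t 5.35 tcp [0.485  0.3113 0.0477] jaw -15.62 ydir [ 0.0029 -0.0012 -1.    ] F [-1.2545 -0.115   0.6196] T [ 0.0395  0.1241 -0.032 ] gap 0.326 q [ 0.3782  0.6734  1.6773 -0.0031  0.7886  0.653 ]
```

View pics/z12.png

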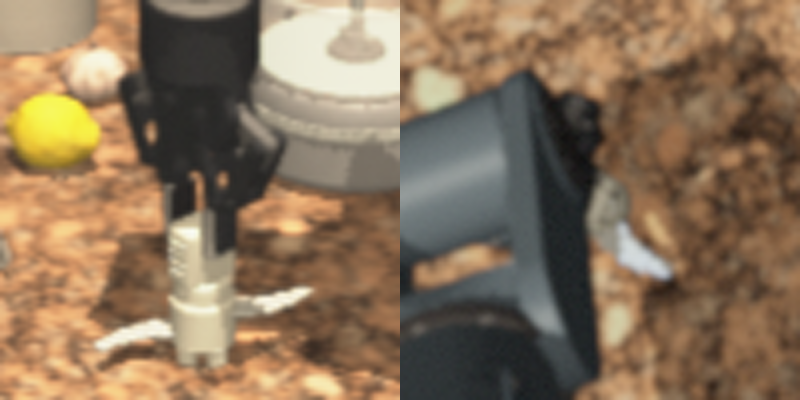

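The fingers hold something at gap 0.326 (about 28 mm). By the picture the tips are mid-block, row 273. I'll check whether they have settled, and re-grip higher if it isn't 24 mm.

Call:
{"fn": "play_rows", "kwargs": {
  "deltas": [
    [0, 0, 0, 0, 0, 0],
    [0, 0, 0, 0, 0, 0]
  ]
}}

```text
t: 5.65
tcp_pos: [0.4846, 0.3114, 0.0477]
tool_rot: [0.427, -0.562, 0.564, -0.428]
force: [-1.5, 0.6, 2.7]
finger_gap: 0.279
```

Gap 0.279 is 23.8 mm, so it is the block and it's held. I'll raise the grip force and lift straight up, using blade foot = TCP z − 0.0477.

Call:
{"fn": "play_rows", "kwargs": {
  "deltas": [
    [0, 0, 0, 0, 0, 0],
    [0, 0, 0, 0, 0, 0],
    [0, -0.005, 0, 0, 0, 0],
    [0, -0.02, 0, 0, 0, 0],
    [0, -0.05, 0, 0, 0, 0],
    [0, -0.09, 0, 0, 0, 0],
    [0, -0.13, 0, 0, 0, 0],
    [0, -0.17, 0, 0, 0, 0],
    [0, -0.203, 0, 0, 0, 0],
    [0, -0.203, 0, 0, 0, 0]
  ],
  "force": 60
}}

```text
t: 6.65
tcp_pos: [0.4883, 0.3129, 0.256]
tool_rot: [0.423, -0.561, 0.566, -0.432]
force: [0.5, 0.8, -1.3]
finger_gap: 0.268
```

```bash
python3 -c "
from g import *
show(); p=cur()[0]
cv2.imwrite('pics/scene7.png',snapshot('scene')[:,:,::-1])
s=cv2.imread('pics/scene7.png')
cv2.imwrite('pics/z13.png',cv2.resize(s[140:260,205:325],None,fx=5,fy=5,interpolation=2))
show()
print(delta([.5395,.2,.2477],-15.6))
print(delta([.5395,.007,.2477],17))
"
```

```text
t 6.65 tcp [0.4883 0.3129 0.256 ] jaw -15.61 ydir [ 0.0148  0.0029 -0.9999] F [ 0.5085  0.8458 -1.3281] T [ 0.0004 -0.0307  0.0103] gap 0.268 q [ 0.3789  0.3981  1.4901 -0.0029  1.2385  0.6523]
t 6.7 tcp [0.4864 0.3121 0.253 ] jaw -15.62 ydir [ 0.0092  0.0008 -1.    ] F [ 0.8021  0.396  -2.1329] T [0.0283 0.0293 0.024 ] gap 0.265 q [ 0.3788  0.4009  1.4942 -0.0029  1.2376  0.6523]
[ 0.0937  0.0057  0.0813 -0.0087 -0.0003 -0.0032]
[ 0.2795  0.0056  0.1332 -0.0094 -0.5693 -0.0007]
```

View pics/z13.png

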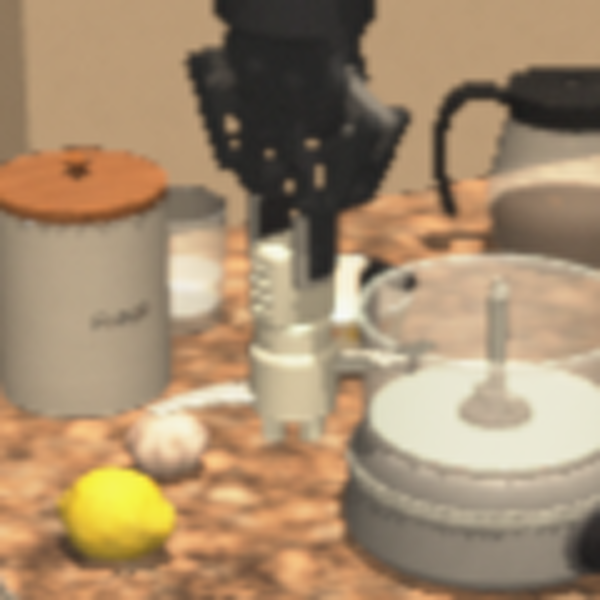

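The blade is lifted and hangs upright, its foot at about (263,227) in the full picture. I'll move over the shaft and turn the jaws to about 17°, where the top view shows the bar (about −28°) should meet a slot.

Call:
{"fn": "play_rows", "kwargs": {
  "deltas": [
    [0.02, 0, 0.01, 0, -0.03, 0],
    [0.05, 0, 0.025, 0, -0.1, 0],
    [0.085, 0, 0.042, 0, -0.18, 0],
    [0.125, 0, 0.06, 0, -0.26, 0],
    [0.165, 0.0, 0.08, 0, -0.35, 0],
    [0.205, 0.0, 0.1, 0, -0.44, 0],
    [0.24, 0.0, 0.115, 0, -0.5, 0],
    [0.265, 0, 0.127, 0, -0.54, 0],
    [0.28, 0, 0.133, 0, -0.569, 0],
    [0.28, 0, 0.133, 0, -0.569, 0],
    [0.28, 0, 0.133, 0, -0.569, 0],
    [0.28, 0, 0.133, 0, -0.569, 0]
  ]
}}

```text
t: 7.9
tcp_pos: [0.5363, 0.0071, 0.2501]
tool_rot: [0.568, -0.42, 0.421, -0.568]
force: [-0.3, 0.3, -1.1]
finger_gap: 0.268
```

```bash
python3 -c "
from g import *
show(); p=cur()[0]
cv2.imwrite('pics/scene8.png',snapshot('scene')[:,:,::-1])
cv2.imwrite('pics/top8.png',snapshot('top')[:,:,::-1])
s=cv2.imread('pics/scene8.png');t=cv2.imread('pics/top8.png')
cv2.imwrite('pics/z14.png',np.hstack([cv2.resize(s[150:250,255:355],None,fx=4,fy=4,interpolation=2),cv2.resize(t[195:295,230:330],None,fx=4,fy=4,interpolation=2)]))
cv2.imwrite('pics/z15.png',cv2.resize(s[170:220,285:325],None,fx=12,fy=12,interpolation=2))
show()
"
```

```text
t 7.9 tcp [0.5363 0.0071 0.2501] jaw 17.02 ydir [ 0.0007 -0.0006 -1.    ] F [-0.2608  0.2637 -1.0722] T [-0.0149 -0.0082 -0.0279] gap 0.268 q [-0.1949  0.3473  1.5915 -0.0005  1.202  -0.4917]
t 8.0 tcp [0.5367 0.0073 0.2507] jaw 17.06 ydir [ 0.0018 -0.001  -1.    ] F [-0.0667 -0.1872 -1.8764] T [ 0.0105 -0.0308  0.0092] gap 0.268 q [-0.1943  0.3467  1.5909 -0.0007  1.2021 -0.4919]
```

View pics/z14.png

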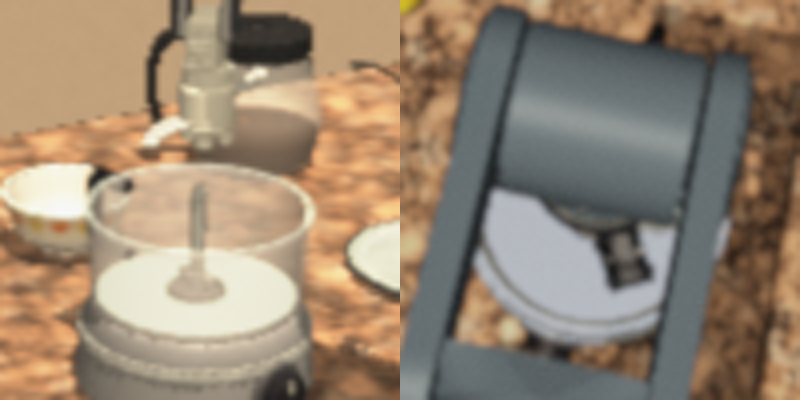

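View pics/z15.png

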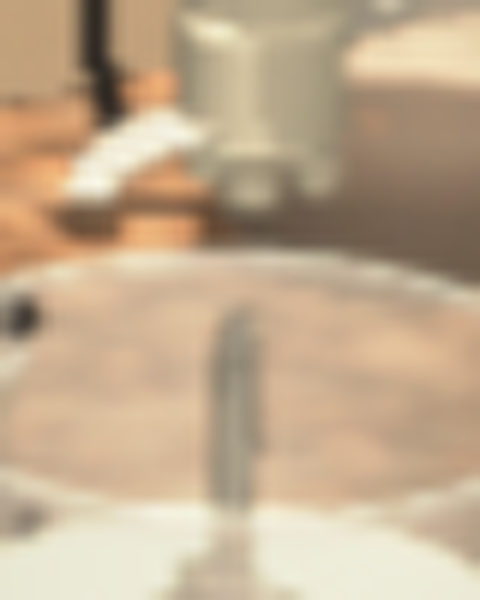

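The scene view shows the hub axis at column about 307.0 and the shaft at about 304.9, so the blade must move left in the picture, toward +x. The arm hides the top view. I'll combine the measurements.

```bash
python3 -c "
from g import *
print('boss',plane('top',278.55,246.45,.086)); print('tip top',plane('top',279.,244.3,.168)); 
print('blade col',proj('scene',np.array([.4847,.3101,.1])))
for P in ([.5367,.0073,.2],[.5391,.0058,.168],[.5415,.0072,.168],[.5396,.0072,.168],[.54,.0072,.086]): print(P,proj('scene',np.array(P)),proj('top',np.array(P)))
"
sed -i 's/,.013,.028,-1/,.017,.026,1/; s/,.066,.082,-1/,.066,.082,1/; s/,.076,.094,-1/,.076,.094,1/;s/,.076,.096,-1/,.076,.096,1/' m2.py; python3 m2.py
```

```text
boss [0.5411 0.007  0.086 ]
tip top [0.5401 0.0063 0.168 ]
blade col [264.9813 264.3558]
[0.5367, 0.0073, 0.2] [305.2898 185.8875] [278.6627 244.5664]
[0.5391, 0.0058, 0.168] [304.5073 195.6168] [279.1977 244.6807]
[0.5415, 0.0072, 0.168] [303.5691 195.6037] [278.6617 243.7217]
[0.5396, 0.0072, 0.168] [304.1329 195.736 ] [278.6473 244.4722]
[0.54, 0.0072, 0.086] [303.2558 220.7565] [278.4659 246.8582]
lid outer (array([ 0.45726367, -0.29604818,  0.09226839]), np.float64(0.0005711944973201405))
bowl rim (array([0.53961369, 0.00714742, 0.07934775]), np.float64(0.00028060010153301007))
floor edge (array([0.53333182, 0.00832755, 0.07320703]), np.float64(0.0019268801520897286))
boss (array([0.53988945, 0.00729733, 0.02202614]), np.float64(0.00030028904760155684))
```

```bash
python3 -c "
from g import *
show();print(delta([.541,.0085,.2226],17))"
```

```text
t 8.0 tcp [0.5367 0.0073 0.2507] jaw 17.06 ydir [ 0.0018 -0.001  -1.    ] F [-0.0667 -0.1872 -1.8764] T [ 0.0105 -0.0308  0.0092] gap 0.268 q [-0.1943  0.3467  1.5909 -0.0007  1.2021 -0.4919]
[ 0.0001  0.0281  0.0044 -0.0014  0.0011  0.0015]
```

Call:
{"fn": "play_rows", "kwargs": {
  "deltas": [
    [0, 0.008, 0.002, 0, 0, 0],
    [0, 0.018, 0.0044, 0, 0, 0],
    [0, 0.028, 0.0044, 0, 0, 0],
    [0, 0.028, 0.0044, 0, 0, 0],
    [0, 0.028, 0.0044, 0, 0, 0]
  ]
}}

```text
t: 8.5
tcp_pos: [0.5411, 0.0075, 0.2224]
tool_rot: [0.568, -0.42, 0.421, -0.568]
force: [0.5, -0.2, -1.2]
finger_gap: 0.269
```

```bash
python3 -c "
from g import *
show(); p=cur()[0]
cv2.imwrite('pics/scene9.png',snapshot('scene')[:,:,::-1])
s=cv2.imread('pics/scene9.png')
cv2.imwrite('pics/z16.png',cv2.resize(s[170:220,285:325],None,fx=12,fy=12,interpolation=2))
show()
"
```

```text
t 8.5 tcp [0.5411 0.0075 0.2224] jaw 16.99 ydir [ 0.0013 -0.001  -1.    ] F [ 0.5247 -0.2038 -1.1538] T [-0.0241  0.0433 -0.0021] gap 0.269 q [-0.1922  0.385   1.6163 -0.0008  1.1388 -0.4884]
t 8.55 tcp [0.5414 0.0074 0.2229] jaw 16.99 ydir [ 0.0024 -0.0013 -1.    ] F [-0.1073  0.8497 -0.7406] T [ 0.0035  0.027  -0.0193] gap 0.271 q [-0.1923  0.3845  1.6157 -0.0009  1.1388 -0.4884]
```

View pics/z16.png

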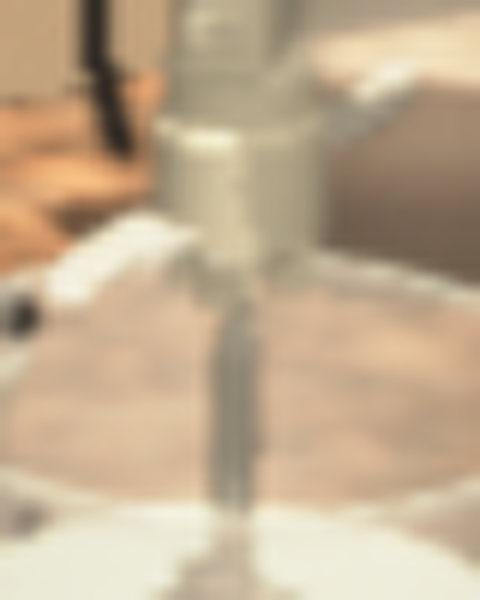

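The hub (centre column about 305.0) now lines up with the shaft (about 304.9), and the foot is just above the tip. I'll lower it gently.

Call:
{"fn": "play_rows", "kwargs": {
  "deltas": [
    [0, 0.002, 0, 0, 0, 0],
    [0, 0.004, 0, 0, 0, 0],
    [0, 0.006, 0, 0, 0, 0],
    [0, 0.008, 0, 0, 0, 0],
    [0, 0.01, 0, 0, 0, 0],
    [0, 0.012, 0, 0, 0, 0]
  ]
}}

```text
t: 9.15
tcp_pos: [0.5414, 0.0073, 0.2109]
tool_rot: [-0.568, 0.42, -0.422, 0.569]
force: [0.1, 0.1, -1.7]
finger_gap: 0.264
```

```bash
python3 -c "
from g import *
show()"
```

```text
t 9.15 tcp [0.5414 0.0073 0.2109] jaw 16.98 ydir [ 0.0027 -0.0013 -1.    ] F [ 0.1319  0.1153 -1.7368] T [-0.0551 -0.0131 -0.0063] gap 0.264 q [-0.1924  0.3987  1.6303 -0.0009  1.1097 -0.4884]
```

Call:
{"fn": "play_rows", "kwargs": {
  "deltas": [
    [0, 0.002, 0, 0, 0, 0],
    [0, 0.004, 0, 0, 0, 0],
    [0, 0.006, 0, 0, 0, 0],
    [0, 0.008, 0, 0, 0, 0],
    [0, 0.01, 0, 0, 0, 0]
  ]
}}

```text
t: 9.65
tcp_pos: [0.5415, 0.0073, 0.2009]
tool_rot: [-0.568, 0.42, -0.422, 0.569]
force: [-0.5, 0.4, -1.9]
finger_gap: 0.266
```

```bash
python3 -c "
from g import *
cv2.imwrite('pics/scene10.png',snapshot('scene')[:,:,::-1])
s=cv2.imread('pics/scene10.png')
cv2.imwrite('pics/z17.png',cv2.resize(s[170:220,285:325],None,fx=12,fy=12,interpolation=2))
show()"
```

```text
t 9.7 tcp [0.5413 0.0074 0.2006] jaw 16.99 ydir [ 0.0021 -0.0012 -1.    ] F [-0.3877 -0.6075 -0.8422] T [ 0.0557  0.0008 -0.0625] gap 0.268 q [-0.1924  0.4115  1.6422 -0.0009  1.0857 -0.4884]
```

View pics/z17.png

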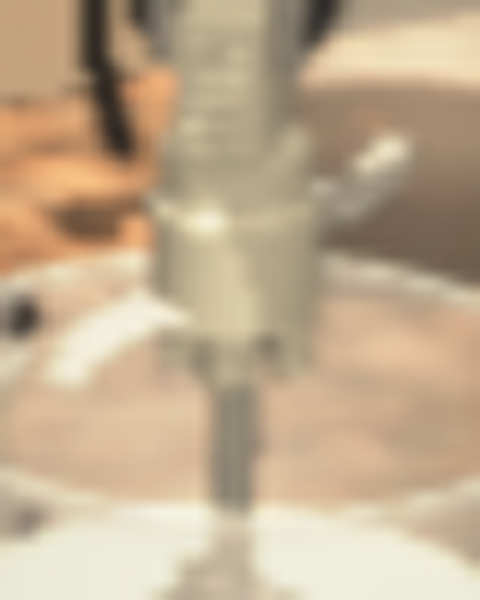

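The hub foot is at row about 201 with the shaft entering it, and there is no lateral force, so it is on the shaft. I'll continue down.

Call:
{"fn": "play_rows", "kwargs": {
  "deltas": [
    [0, 0.002, 0, -0.002, 0, 0.001],
    [0, 0.005, 0, -0.002, 0, 0.001],
    [0, 0.008, 0, -0.002, 0, 0.001],
    [0, 0.011, 0, -0.002, 0, 0.001],
    [0, 0.014, 0, -0.002, 0, 0.001],
    [0, 0.017, 0, -0.002, 0, 0.001],
    [0, 0.02, 0, -0.002, 0, 0.001]
  ]
}}

```text
t: 10.4
tcp_pos: [0.5412, 0.0075, 0.1807]
tool_rot: [0.569, -0.421, 0.421, -0.568]
force: [-1.5, 1.0, -1.1]
finger_gap: 0.271
```

```bash
python3 -c "
from g import *
show()"
```

```text
t 10.4 tcp [0.5412 0.0075 0.1807] jaw 16.99 ydir [-0.0003 -0.0007 -1.    ] F [-1.5261  1.0192 -1.0527] T [ 0.1684  0.1942 -0.0256] gap 0.271 q [-0.1923  0.4381  1.6623 -0.0009  1.0414 -0.4884]
```

Call:
{"fn": "play_rows", "kwargs": {
  "deltas": [
    [-0.0008, 0.001, -0.0006, 0, 0, 0],
    [-0.0008, 0.004, -0.0006, 0, 0, 0],
    [-0.0008, 0.007, -0.0006, 0, 0, 0],
    [-0.0008, 0.01, -0.0006, 0, 0, 0],
    [-0.0008, 0.013, -0.0006, 0, 0, 0],
    [-0.0008, 0.016, -0.0006, 0, 0, 0]
  ]
}}

```text
t: 11.0
tcp_pos: [0.5407, 0.0079, 0.1648]
tool_rot: [0.569, -0.42, 0.421, -0.568]
force: [0.4, 1.9, -0.9]
finger_gap: 0.267
```

```bash
python3 -c "
from g import *
show()"
```

```text
t 11.0 tcp [0.5407 0.0079 0.1648] jaw 16.99 ydir [ 0.0004 -0.0009 -1.    ] F [ 0.3822  1.8682 -0.9476] T [0.1003 0.1495 0.0334] gap 0.267 q [-0.1916  0.4588  1.6803 -0.001   1.0018 -0.4876]
```

Call:
{"fn": "play_rows", "kwargs": {
  "deltas": [
    [-0.0008, 0.001, 0.0002, 0, 0, 0],
    [-0.0008, 0.003, 0.0002, 0, 0, 0],
    [-0.0008, 0.006, 0.0002, 0, 0, 0],
    [-0.0008, 0.009, 0.0002, 0, 0, 0],
    [-0.0008, 0.012, 0.0002, 0, 0, 0],
    [-0.0008, 0.015, 0.0002, 0, 0, 0]
  ]
}}

```text
t: 11.6
tcp_pos: [0.5403, 0.0087, 0.1497]
tool_rot: [0.569, -0.421, 0.421, -0.568]
force: [-1.1, -0.4, -0.8]
finger_gap: 0.272
```

```bash
python3 -c "
from g import *
show()"
```

```text
t 11.6 tcp [0.5403 0.0087 0.1497] jaw 16.99 ydir [-0.0003 -0.001  -1.    ] F [-1.1381 -0.4407 -0.797 ] T [-0.1142  0.3373  0.0048] gap 0.272 q [-0.1902  0.4799  1.6951 -0.0013  0.9666 -0.486 ]
```

Call:
{"fn": "play_rows", "kwargs": {
  "deltas": [
    [0, 0.0015, -0.0003, 0, 0, 0],
    [0, 0.003, -0.0003, 0, 0, 0],
    [0, 0.0045, -0.0003, 0, 0, 0],
    [0, 0.006, -0.0003, 0, 0, 0],
    [0, 0.007, -0.0003, 0, 0, 0]
  ]
}}

```text
t: 12.1
tcp_pos: [0.5403, 0.0086, 0.1434]
tool_rot: [0.569, -0.42, 0.421, -0.568]
force: [-4.0, -0.1, 7.4]
finger_gap: 0.265
```

```bash
python3 -c "
from g import *
show()"
```

```text
t 12.1 tcp [0.5403 0.0086 0.1434] jaw 16.99 ydir [ 0.0003 -0.0011 -1.    ] F [-4.0367 -0.1201  7.3781] T [-0.1239  0.704  -0.0111] gap 0.265 q [-0.1904  0.4888  1.7014 -0.0013  0.9509 -0.4862]
```

The foot is standing on the bar: foot at 95.7 mm, Fz about 8 N. I'll turn slowly under light pressure, + direction first.

Call:
{"fn": "play_rows", "kwargs": {
  "deltas": [
    [0, 0, -0.0005, 0, -0.03, 0],
    [0, 0, -0.0005, 0, -0.06, 0],
    [0, 0, -0.0005, 0, -0.09, 0],
    [0, 0, -0.0005, 0, -0.12, 0]
  ]
}}

```text
t: 12.5
tcp_pos: [0.5402, 0.0083, 0.1435]
tool_rot: [0.593, -0.385, 0.386, -0.593]
force: [-2.5, 0.1, 2.4]
finger_gap: 0.273
```

```bash
python3 -c "
from g import *
show()"
```

```text
t 12.5 tcp [0.5402 0.0083 0.1435] jaw 23.97 ydir [ 0.0012 -0.0013 -1.    ] F [-2.5012  0.1423  2.3889] T [-0.2262  0.4393 -0.0745] gap 0.273 q [-0.1909  0.4882  1.7025 -0.0013  0.9495 -0.6084]
```

Call:
{"fn": "play_rows", "kwargs": {
  "deltas": [
    [0, 0.001, -0.0005, 0, 0, 0],
    [0, 0.002, -0.0005, 0, 0, 0]
  ]
}}

```text
t: 12.7
tcp_pos: [0.5402, 0.0082, 0.1428]
tool_rot: [-0.593, 0.385, -0.387, 0.593]
force: [-4.6, 0.5, 17.0]
finger_gap: 0.268
```

```bash
python3 -c "
from g import *
show()"
```

```text
t 12.7 tcp [0.5402 0.0082 0.1428] jaw 23.87 ydir [ 0.0025 -0.0014 -1.    ] F [-4.6122  0.5471 16.954 ] T [-0.0757  0.8713 -0.0425] gap 0.268 q [-0.1913  0.4887  1.7041 -0.0011  0.9461 -0.6073]
```

Call:
{"fn": "play_rows", "kwargs": {
  "deltas": [
    [0, -0.0008, -0.0006, 0, -0.03, 0],
    [0, -0.0008, -0.0006, 0, -0.06, 0],
    [0, -0.0008, -0.0006, 0, -0.09, 0],
    [0, -0.0008, -0.0006, 0, -0.12, 0]
  ]
}}

```text
t: 13.1
tcp_pos: [0.54, 0.0083, 0.1425]
tool_rot: [-0.614, 0.348, -0.35, 0.615]
force: [-0.9, 0.6, -0.8]
finger_gap: 0.268
```

```bash
python3 -c "
from g import *
show()"
```

```text
t 13.1 tcp [0.54   0.0083 0.1425] jaw 30.79 ydir [ 0.0033 -0.0005 -1.    ] F [-0.8974  0.57   -0.8243] T [ 0.2383 -0.0482 -0.0308] gap 0.268 q [-0.1918  0.4886  1.7056  0.0002  0.944  -0.7293]
```

Fz fell to the hanging weight at 30.8°, so the slot has probably met the bar. I'll lower gently.

Call:
{"fn": "play_rows", "kwargs": {
  "deltas": [
    [0, 0.001, -0.0003, 0.002, 0, 0.002],
    [0, 0.002, -0.0003, 0.002, 0, 0.002],
    [0, 0.003, -0.0003, 0.002, 0, 0.002]
  ]
}}

```text
t: 13.4
tcp_pos: [0.5392, 0.0082, 0.1386]
tool_rot: [-0.613, 0.35, -0.35, 0.616]
force: [0.1, 2.0, -1.1]
finger_gap: 0.266
```

```bash
python3 -c "
from g import *
show()"
```

```text
t 13.4 tcp [0.5392 0.0082 0.1386] jaw 30.69 ydir [ 0.0022  0.0025 -1.    ] F [ 0.0636  1.9697 -1.0866] T [ 0.4777 -0.1608 -0.0626] gap 0.266 q [-0.194   0.4939  1.7101  0.0036  0.936  -0.7318]
```

Call:
{"fn": "play_rows", "kwargs": {
  "deltas": [
    [-0.0004, 0.001, 0.0003, -0.003, 0, -0.001],
    [-0.0004, 0.002, 0.0003, -0.003, 0, -0.001],
    [-0.0004, 0.003, 0.0003, -0.003, 0, -0.001],
    [-0.0004, 0.004, 0.0003, -0.003, 0, -0.001],
    [-0.0004, 0.005, 0.0003, -0.003, 0, -0.001]
  ]
}}

```text
t: 13.9
tcp_pos: [0.5387, 0.0085, 0.1338]
tool_rot: [0.615, -0.35, 0.349, -0.614]
force: [-0.9, 2.3, 5.3]
finger_gap: 0.268
```

```bash
python3 -c "
from g import *
show()"
```

```text
t 13.9 tcp [0.5387 0.0085 0.1338] jaw 30.73 ydir [-0.0009 -0.0004 -1.    ] F [-0.8706  2.2686  5.32  ] T [ 0.4593 -0.0929 -0.0752] gap 0.268 q [-0.1914  0.5016  1.713  -0.0007  0.9278 -0.7273]
```

Call:
{"fn": "play_rows", "kwargs": {
  "deltas": [
    [-0.0004, 0.0005, 0.0003, 0, 0, 0],
    [-0.0004, 0.001, 0.0003, 0, 0, 0],
    [-0.0004, 0.001, 0.0003, 0, 0, 0]
  ]
}}

```text
t: 14.2
tcp_pos: [0.5389, 0.0085, 0.1338]
tool_rot: [0.615, -0.349, 0.35, -0.614]
force: [-1.2, 1.1, 6.4]
finger_gap: 0.269
```

```bash
python3 -c "
from g import *
show()
cv2.imwrite('pics/scene11.png',snapshot('scene')[:,:,::-1])
s=cv2.imread('pics/scene11.png')
cv2.imwrite('pics/z18.png',cv2.resize(s[160:250,255:355],None,fx=7,fy=7,interpolation=2)[:600])
"
```

```text
t 14.2 tcp [0.5389 0.0085 0.1338] jaw 30.75 ydir [-0.0003 -0.0014 -1.    ] F [-1.2312  1.0904  6.3588] T [ 0.2522  0.1815 -0.0162] gap 0.269 q [-0.1907  0.5016  1.713  -0.0018  0.9271 -0.7264]
```

View pics/z18.png

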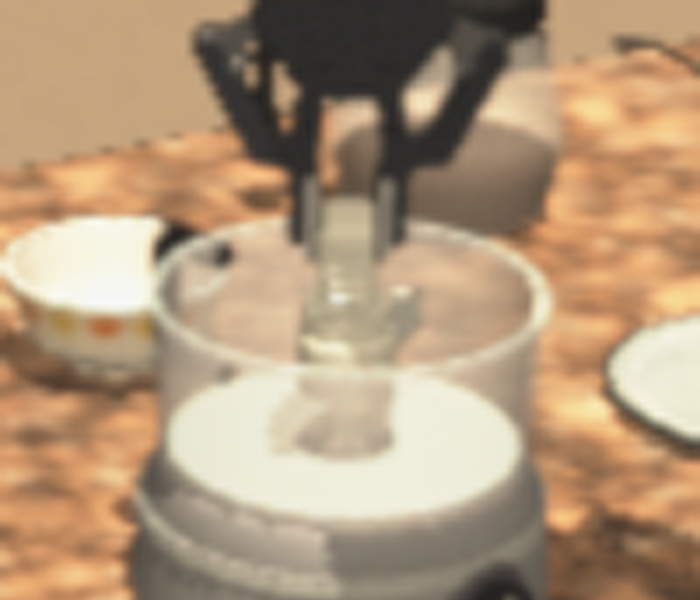

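The blade sits on the boss: its foot is at about row 224, and z stayed steady under light pressure. I'll release it, rise and check.

Call:
{"fn": "play_rows", "kwargs": {
  "deltas": [
    [0, -0.0005, 0, 0, 0, 0],
    [0, -0.0005, 0, 0, 0, 0],
    [0, -0.0005, 0, 0, 0, 0],
    [0, -0.0005, 0, 0, 0, 0],
    [0, -0.01, 0, 0, 0, 0],
    [0, -0.03, 0, 0, 0, 0],
    [0, -0.06, 0, 0, 0, 0],
    [0, -0.1, 0, 0, 0, 0],
    [0, -0.14, 0, 0, 0, 0],
    [0, -0.15, 0, 0, 0, 0]
  ],
  "gripper": 0.05
}}

```text
t: 15.25
tcp_pos: [0.5418, 0.0085, 0.2885]
tool_rot: [-0.614, 0.346, -0.353, 0.615]
force: [0.5, -0.8, 0.0]
finger_gap: 0.585
```

```bash
python3 -c "
from g import *
show(); print(delta([.47,-.25,.28],-15)); print(plane('top',390.2,279.2,.088))"
```

```text
t 15.25 tcp [0.5418 0.0085 0.2885] jaw 30.75 ydir [ 0.0094 -0.0027 -1.    ] F [ 0.5264 -0.7759  0.0327] T [-0.0008 -0.0305  0.0261] gap 0.585 q [-0.1902  0.3127  1.5315 -0.0009  1.2877 -0.7266]
[ 0.1853  0.0085 -0.1939 -0.0091  0.7985  0.0041]
[ 0.4593 -0.2924  0.088 ]
```

```bash
python3 -c "
import cv2,numpy as np
t=cv2.imread('pics/top0.png')[268:294,374:404].astype(float);s=cv2.imread('pics/scene0.png')[186:210,354:384].astype(float)
f=lambda a:np.clip((cv2.resize(a,None,fx=13,fy=13,interpolation=cv2.INTER_CUBIC)-20)*2.2,0,255)
a,b=f(t),f(s);b=np.pad(b,((0,a.shape[0]-b.shape[0]),(0,0),(0,0)))
cv2.imwrite('pics/z19.png',np.hstack([a,b]))"
```

```text
[ WARN:0@0.083] global loadsave.cpp:1063 imwrite_ Unsupported depth image for selected encoder is fallbacked to CV_8U.
```

View pics/z19.png

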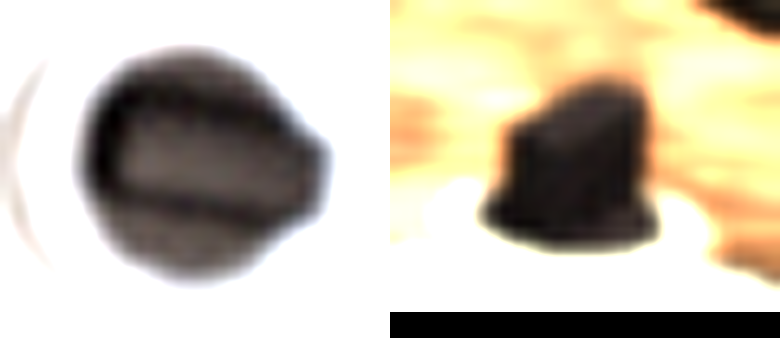

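Call:
{"fn": "play_rows", "kwargs": {
  "deltas": [
    [0.02, 0, -0.02, 0, 0.1, 0],
    [0.06, 0, -0.06, 0, 0.25, 0],
    [0.1, 0, -0.1, 0, 0.4, 0],
    [0.1, 0, -0.1, 0, 0.5, 0],
    [0.1, 0, -0.1, 0, 0.6, 0],
    [0.1, 0, -0.1, 0, 0.6, 0],
    [0.1, 0, -0.1, 0, 0.6, 0]
  ]
}}

```text
t: 15.95
tcp_pos: [0.5038, -0.1279, 0.2828]
tool_rot: [-0.485, 0.515, -0.515, 0.484]
force: [0.5, 0.1, -0.0]
finger_gap: 0.589
```

The lid's block top face is centred at about (390.3,280.2) in the top view, with its long side sloped about 11°. Next I'll check the blade from above and refine the lid.

```bash
python3 -c "
from g import *
show()
for n in ('scene','top'): cv2.imwrite('pics/%s12.png'%n,snapshot(n)[:,:,::-1])
s=cv2.imread('pics/scene12.png');t=cv2.imread('pics/top12.png')
cv2.imwrite('pics/z20.png',np.hstack([cv2.resize(s[170:270,255:355],None,fx=4,fy=4,interpolation=2),cv2.resize(t[195:295,230:330],None,fx=4,fy=4,interpolation=2)]))
c=[(a/13-.5+374,b/13-.5+268) for a,b in ((125,115),(300,150),(280,220),(115,190),(218,165))]
w=np.array([plane('top',*x,.088)[:2] for x in c]);print(w)
for a,b in ((0,1),(3,2)): d=w[b]-w[a];print(np.degrees(np.arctan2(d[1],d[0]))+90)
"
```

```text
t 15.95 tcp [ 0.5038 -0.1279  0.2828] jaw -3.51 ydir [-0.0014 -0.0003 -1.    ] F [ 0.5292  0.0959 -0.0247] T [ 0.0198 -0.0597  0.001 ] gap 0.589 q [-0.4632  0.2899  1.5824 -0.0009  1.2705 -0.4016]
[[ 0.4665 -0.2735]
 [ 0.46   -0.3095]
 [ 0.4457 -0.3052]
 [ 0.4512 -0.2713]
 [ 0.4567 -0.2926]]
-10.216399797857164
-9.203236138046051
```

View pics/z20.png

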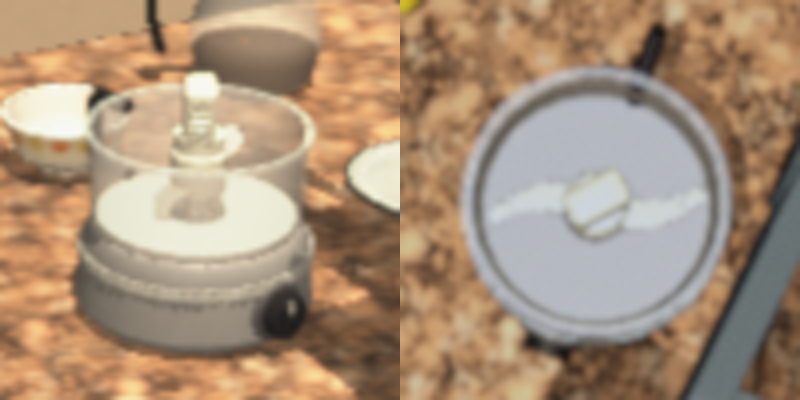

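View pics/top12.png

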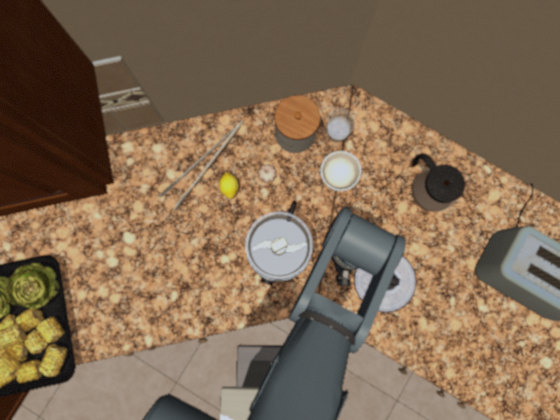

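```bash
python3 -c "
from g import *
print(tri((305.1,189.6),(279.1,244.6)))
for z in (.186,.196): print(proj('scene',np.array([.5395,.007,z])))
s=cv2.imread('pics/scene12.png');t=cv2.imread('pics/top12.png')
cv2.imwrite('pics/z21.png',np.hstack([cv2.resize(s[180:225,285:325],None,fx=10,fy=10,interpolation=2),cv2.resize(t[225:270,260:300],None,fx=10,fy=10,interpolation=2)]))
"
```

```text
(array([0.5376, 0.0061, 0.1877]), np.float64(9.962009672003099e-05))
[304.3658 190.0854]
[304.4614 186.9327]
```

View pics/z21.png

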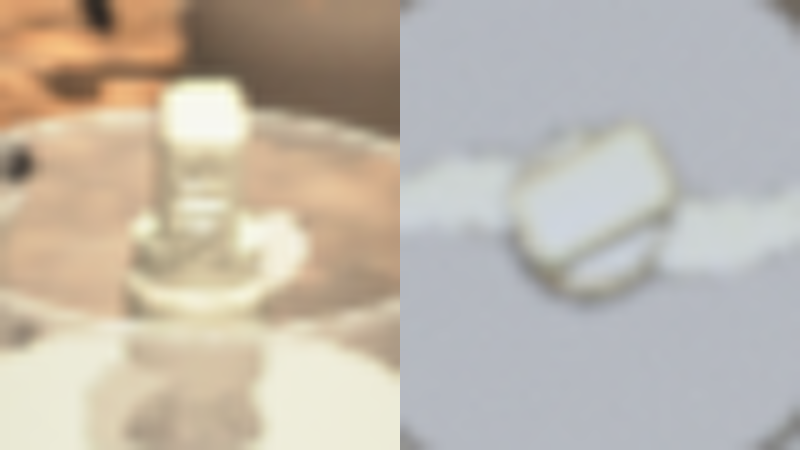

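The blade's top face measures 187.7 mm up by two views (186 expected if home, 196 if on the bar), so it is fully home. The lid's block sits at about (0.457, −0.294) at −9.7°. I'm moving above it.

```bash
python3 -c "
from g import *
show();print(delta([.457,-.2942,.13],-9.7))"
```

```text
t 16.05 tcp [ 0.504  -0.1275  0.2829] jaw -3.51 ydir [-0.0011 -0.0005 -1.    ] F [0.3363 0.089  0.0569] T [ 0.0083 -0.0051  0.0176] gap 0.582 q [-0.4624  0.2898  1.5821 -0.001   1.2704 -0.4009]
[ 0.1691  0.153  -0.0366  0.0011  0.1081  0.0006]
```

Call:
{"fn": "play_rows", "kwargs": {
  "deltas": [
    [0.02, 0.01, -0.005, 0, 0.01, 0],
    [0.06, 0.03, -0.013, 0, 0.04, 0],
    [0.1, 0.06, -0.022, 0, 0.07, 0],
    [0.14, 0.1, -0.03, 0, 0.1, 0],
    [0.169, 0.13, -0.037, 0.001, 0.108, 0],
    [0.169, 0.153, -0.037, 0.001, 0.108, 0],
    [0.169, 0.153, -0.037, 0.001, 0.108, 0],
    [0.169, 0.153, -0.037, 0.001, 0.108, 0]
  ],
  "gripper": 0.07
}}

```text
t: 16.85
tcp_pos: [0.4566, -0.2939, 0.1302]
tool_rot: [-0.456, 0.541, -0.541, 0.456]
force: [0.1, 0.6, -0.0]
finger_gap: 0.82
```

```bash
python3 -c "
from g import *
show();print(delta([.457,-.2942,.05],-9.7))"
```

```text
t 16.85 tcp [ 0.4566 -0.2939  0.1302] jaw -9.75 ydir [-0.0004 -0.     -1.    ] F [ 0.072   0.6156 -0.045 ] T [-0.0185 -0.0169  0.032 ] gap 0.82 q [-0.7776  0.5115  1.7062 -0.0004  0.9241 -0.6073]
[ 0.0002  0.0802  0.0005  0.0004 -0.0008  0.0001]
```

Call:
{"fn": "play_rows", "kwargs": {
  "deltas": [
    [0, 0.015, 0, 0, 0, 0],
    [0, 0.035, 0, 0, 0, 0],
    [0, 0.055, 0, 0, 0, 0],
    [0, 0.07, 0, 0, 0, 0],
    [0, 0.08, 0, 0, 0, 0],
    [0, 0.08, 0, 0, 0, 0]
  ]
}}

```text
t: 17.45
tcp_pos: [0.4569, -0.2939, 0.0504]
tool_rot: [0.456, -0.54, 0.541, -0.456]
force: [0.3, -0.2, 0.1]
finger_gap: 0.815
```

```bash
python3 -c "
from g import *
show()
cv2.imwrite('pics/scene13.png',snapshot('scene')[:,:,::-1])
s=cv2.imread('pics/scene13.png')
cv2.imwrite('pics/z22.png',cv2.resize(s[150:240,320:420],None,fx=7,fy=7,interpolation=2)[:600])
"
```

```text
t 17.45 tcp [ 0.4569 -0.2939  0.0504] jaw -9.73 ydir [ 0.0003 -0.0009 -1.    ] F [ 0.2796 -0.1827  0.138 ] T [ 0.0361  0.0108 -0.014 ] gap 0.815 q [-0.7772  0.6398  1.76   -0.0006  0.741  -0.607 ]
```

View pics/z22.png

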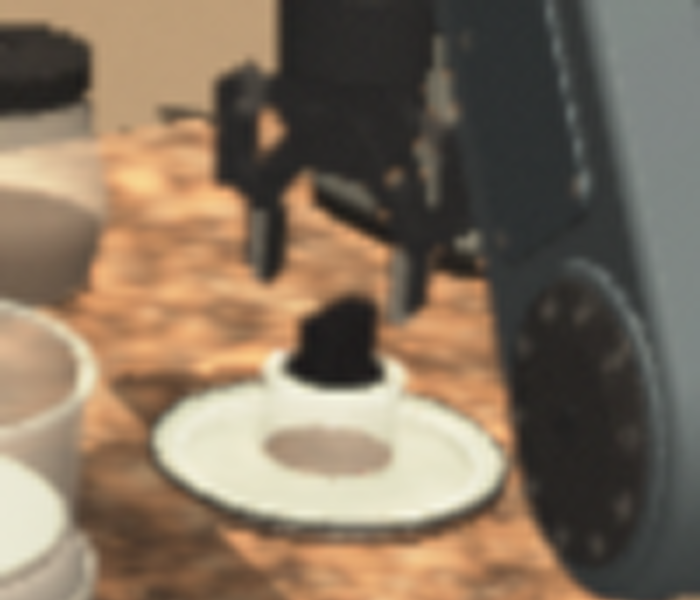

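Tips at about (358,190) and (378,195) straddle the block but sit only level with its top at row 194. As with the blade, that is about 30 mm above the reported height. I'll go 20 mm lower and close.

Call:
{"fn": "play_rows", "kwargs": {
  "deltas": [
    [0, 0.006, 0, 0, 0, 0],
    [0, 0.012, 0, 0, 0, 0],
    [0, 0.017, 0, 0, 0, 0],
    [0, 0.02, 0, 0, 0, 0],
    [0, 0.02, 0, 0, 0, 0]
  ]
}}

```text
t: 18.0
tcp_pos: [0.456, -0.2943, 0.0296]
tool_rot: [-0.455, 0.541, -0.541, 0.455]
force: [0.1, 0.0, 0.7]
finger_gap: 0.817
```

```bash
python3 -c "
from g import *
show()
cv2.imwrite('pics/scene14.png',snapshot('scene')[:,:,::-1])
s=cv2.imread('pics/scene14.png')
cv2.imwrite('pics/z23.png',cv2.resize(s[150:240,320:420],None,fx=7,fy=7,interpolation=2)[:600])
"
```

```text
t 18.0 tcp [ 0.456  -0.2943  0.0296] jaw -9.83 ydir [-0.0007  0.0001 -1.    ] F [0.0554 0.0416 0.7057] T [ 0.0146  0.0136 -0.0316] gap 0.817 q [-0.7789  0.6759  1.7696 -0.0006  0.6966 -0.6068]
```

View pics/z23.png

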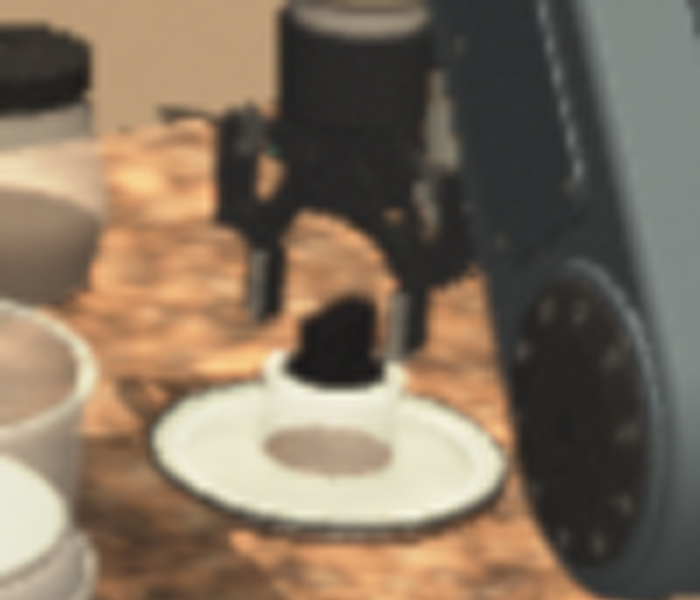

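The tips straddle the block, about half-way down it. Closing now.

Call:
{"fn": "play_rows", "kwargs": {
  "deltas": [
    [0, 0, 0, 0, 0, 0],
    [0, 0, 0, 0, 0, 0],
    [0, 0, 0, 0, 0, 0],
    [0, 0, 0, 0, 0, 0],
    [0, 0, 0, 0, 0, 0]
  ],
  "gripper": 0.0,
  "force": 30
}}

```text
t: 18.55
tcp_pos: [0.4564, -0.2947, 0.0304]
tool_rot: [0.455, -0.541, 0.541, -0.455]
force: [-0.4, -0.2, 1.0]
finger_gap: 0.252
```

Call:
{"fn": "play_rows", "kwargs": {
  "deltas": [
    [0, 0, 0, 0, 0, 0],
    [0, 0, 0, 0, 0, 0]
  ],
  "force": 50
}}

```text
t: 18.75
tcp_pos: [0.4565, -0.2947, 0.0304]
tool_rot: [0.456, -0.541, 0.541, -0.455]
force: [-0.5, -0.2, 3.2]
finger_gap: 0.248
```

```bash
python3 -c "
from g import *
show()
print(delta([.456,-.2943,.18],-9.8));print(delta([.54,.0075,.235],-9.8))"
```

```text
t 18.75 tcp [ 0.4565 -0.2947  0.0304] jaw -9.82 ydir [ 0.0005 -0.0012 -1.    ] F [-0.513  -0.2188  3.2475] T [-0.0091  0.1549  0.0104] gap 0.248 q [-0.7788  0.6745  1.769  -0.0008  0.697  -0.6068]
[-0.0002 -0.1496 -0.0004 -0.0006 -0.0003  0.0011]
[-0.3118 -0.2049  0.0309 -0.0006 -0.0003  0.0011]
```

Gap 0.248 is 21.2 mm, so the lid block is held. I'll lift and move over the bowl, foot at about 0.20.

Call:
{"fn": "play_rows", "kwargs": {
  "deltas": [
    [0, -0.004, 0, 0, 0, 0],
    [0, -0.015, 0, 0, 0, 0],
    [0, -0.035, 0, 0, 0, 0],
    [0, -0.065, 0, 0, 0, 0],
    [0, -0.1, 0, 0, 0, 0],
    [0, -0.135, 0, 0, 0, 0],
    [0, -0.17, 0, 0, 0, 0],
    [0, -0.195, 0, 0, 0, 0],
    [0, -0.205, 0, 0, 0, 0],
    [0, -0.205, 0, 0, 0, 0]
  ]
}}

```text
t: 19.75
tcp_pos: [0.4568, -0.2948, 0.2366]
tool_rot: [0.455, -0.54, 0.542, -0.455]
force: [0.2, -0.7, -1.9]
finger_gap: 0.248
```

```bash
python3 -c "
from g import *
show()
print(delta([.5395,.0075,.235],-9.8))
cv2.imwrite('pics/scene15.png',snapshot('scene')[:,:,::-1])
s=cv2.imread('pics/scene15.png')
cv2.imwrite('pics/z24.png',cv2.resize(s[110:210,300:420],None,fx=6,fy=6,interpolation=2)[:600])"
```

```text
t 19.75 tcp [ 0.4568 -0.2948  0.2366] jaw -9.82 ydir [ 0.0025 -0.003  -1.    ] F [ 0.2042 -0.7337 -1.8813] T [ 0.0279 -0.0105  0.0067] gap 0.248 q [-0.7786  0.3711  1.5944 -0.0004  1.1722 -0.6069]
[-0.312   0.0009  0.0299 -0.0029 -0.0004  0.0025]
```

View pics/z24.png

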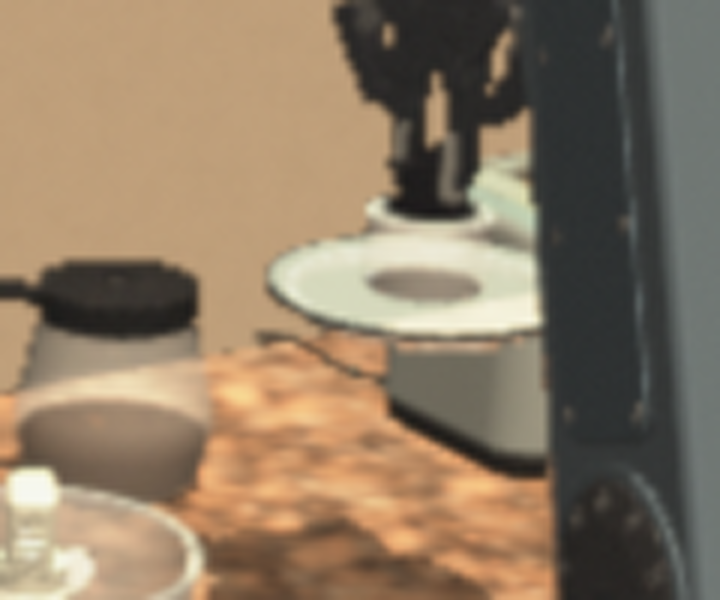

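The lid hangs level in the gripper. Moving it over the bowl.

Call:
{"fn": "play_rows", "kwargs": {
  "deltas": [
    [-0.015, 0, 0.0015, 0, 0, 0],
    [-0.045, 0, 0.0045, 0, 0, 0],
    [-0.085, 0, 0.0085, 0, 0, 0],
    [-0.125, 0, 0.012, 0, 0, 0],
    [-0.165, 0, 0.016, 0, 0, 0],
    [-0.205, 0, 0.02, 0, 0, 0],
    [-0.245, 0, 0.024, 0, 0, 0],
    [-0.28, 0, 0.027, 0, 0, 0],
    [-0.3, 0, 0.029, 0, 0, 0],
    [-0.312, 0, 0.03, 0, 0, 0],
    [-0.312, 0, 0.03, 0, 0, 0],
    [-0.312, 0, 0.03, 0, 0, 0]
  ]
}}

```text
t: 21.0
tcp_pos: [0.5384, 0.0077, 0.2341]
tool_rot: [-0.456, 0.541, -0.541, 0.455]
force: [-0.5, -0.4, -2.9]
finger_gap: 0.246
```

```bash
python3 -c "
from g import *
show()
print(delta([.5395,.0075,.2],-9.8))
cv2.imwrite('pics/scene16.png',snapshot('scene')[:,:,::-1])
s=cv2.imread('pics/scene16.png')
cv2.imwrite('pics/z25.png',cv2.resize(s[150:250,255:355],None,fx=6,fy=6,interpolation=2)[:600])"
```

```text
t 21.0 tcp [0.5384 0.0077 0.2341] jaw -9.81 ydir [-0.0018 -0.001  -1.    ] F [-0.4792 -0.4062 -2.9078] T [0.005  0.0315 0.0315] gap 0.246 q [-0.1926  0.3692  1.6056 -0.0014  1.1684 -0.0208]
[-0.0001  0.0341  0.0011  0.0016 -0.0002  0.0013]
```

View pics/z25.png

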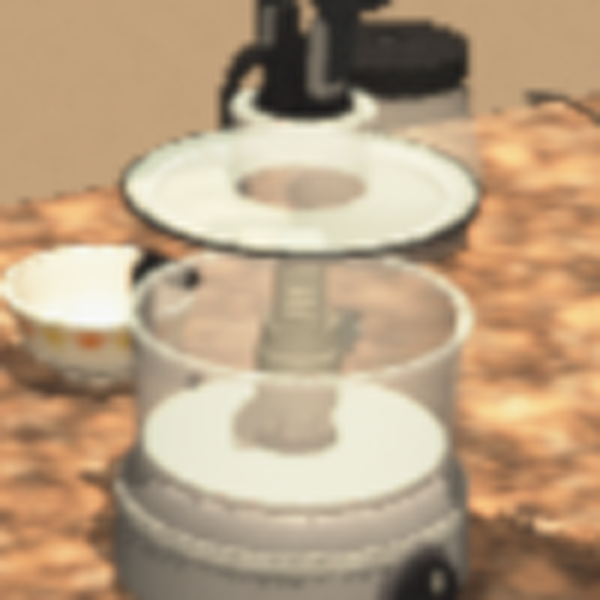

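The lid (centre column about 305.1) lines up with the rim (about 305.0). Lowering.

Call:
{"fn": "play_rows", "kwargs": {
  "deltas": [
    [0, 0.006, 0.0006, 0.001, 0, 0.001],
    [0, 0.014, 0.0006, 0.001, 0, 0.001],
    [0, 0.022, 0.0006, 0.001, 0, 0.001],
    [0, 0.03, 0.0006, 0.001, 0, 0.001],
    [0, 0.038, 0.0006, 0.001, 0, 0.001],
    [0, 0.045, 0.0006, 0.001, 0, 0.001],
    [0, 0.05, 0.0006, 0.001, 0, 0.001],
    [0, 0.052, 0.0006, 0.001, 0, 0.001],
    [0, 0.052, 0.0006, 0.001, 0, 0.001]
  ]
}}

```text
t: 21.95
tcp_pos: [0.5396, 0.0078, 0.1826]
tool_rot: [0.455, -0.541, 0.541, -0.456]
force: [-0.6, 0.6, -1.3]
finger_gap: 0.248
```

```bash
python3 -c "
from g import *
show()"
```

```text
t 21.95 tcp [0.5396 0.0078 0.1826] jaw -9.82 ydir [ 0.0009  0.0002 -1.    ] F [-0.6446  0.5791 -1.2588] T [ 0.039   0.0067 -0.016 ] gap 0.248 q [-0.1929  0.433   1.665   0.0004  1.0428 -0.0217]
```

Call:
{"fn": "play_rows", "kwargs": {
  "deltas": [
    [0, 0.001, 0, 0, 0, 0],
    [0, 0.0025, 0, 0, 0, 0],
    [0, 0.004, 0, 0, 0, 0],
    [0, 0.005, 0, 0, 0, 0],
    [0, 0.006, 0, 0, 0, 0],
    [0, 0.007, 0, 0, 0, 0]
  ]
}}

```text
t: 22.55
tcp_pos: [0.5397, 0.0077, 0.1759]
tool_rot: [0.455, -0.541, 0.541, -0.456]
force: [-0.8, -0.1, -2.3]
finger_gap: 0.251
```

```bash
python3 -c "
from g import *
show()"
```

```text
t 22.55 tcp [0.5397 0.0077 0.1759] jaw -9.82 ydir [ 0.0013  0.     -1.    ] F [-0.7658 -0.053  -2.296 ] T [ 0.0237 -0.0387 -0.0191] gap 0.251 q [-0.193   0.442   1.6723  0.0003  1.026  -0.0218]
```

The foot is at 145.5 mm and the lip is inside the rim with no contact. The last 4 mm go slowly.

Call:
{"fn": "play_rows", "kwargs": {
  "deltas": [
    [0, 0.001, 0, 0, 0, 0],
    [0, 0.002, 0, 0, 0, 0],
    [0, 0.003, 0, 0, 0, 0],
    [0, 0.0035, 0, 0, 0, 0],
    [0, 0.004, 0, 0, 0, 0]
  ]
}}

```text
t: 23.05
tcp_pos: [0.5398, 0.0078, 0.1726]
tool_rot: [0.455, -0.541, 0.541, -0.456]
force: [-1.7, 0.4, 6.6]
finger_gap: 0.247
```

```bash
python3 -c "
from g import *
show()"
```

```text
t 23.05 tcp [0.5398 0.0078 0.1726] jaw -9.82 ydir [ 0.0015  0.     -1.    ] F [-1.7447  0.4229  6.6223] T [ 0.0491  0.4992 -0.0424] gap 0.247 q [-0.1929  0.4465  1.6756  0.0003  1.0181 -0.0217]
```

The rim makes contact at foot height 142.2 mm, as expected. I'll ease the pressure, release, and rise.

Call:
{"fn": "play_rows", "kwargs": {
  "deltas": [
    [0, -0.0008, 0, 0, 0, 0],
    [0, -0.0008, 0, 0, 0, 0]
  ]
}}

```text
t: 23.25
tcp_pos: [0.5397, 0.0078, 0.1727]
tool_rot: [0.455, -0.541, 0.541, -0.456]
force: [-0.0, -0.5, -0.2]
finger_gap: 0.25
```

Call:
{"fn": "play_rows", "kwargs": {
  "deltas": [
    [0, 0, 0, 0, 0, 0],
    [0, 0, 0, 0, 0, 0],
    [0, 0, 0, 0, 0, 0],
    [0, 0, 0, 0, 0, 0],
    [0, 0, 0, 0, 0, 0],
    [0, -0.01, 0, 0, 0, 0],
    [0, -0.03, 0, 0, 0, 0],
    [0, -0.06, 0, 0, 0, 0],
    [0, -0.1, 0, 0, 0, 0],
    [0, -0.11, 0, 0, 0, 0]
  ],
  "gripper": 0.06
}}

```text
t: 24.25
tcp_pos: [0.5424, 0.0073, 0.288]
tool_rot: [0.453, -0.538, 0.544, -0.458]
force: [-0.8, 0.3, -0.4]
finger_gap: 0.705
```

Call:
{"fn": "play_rows", "kwargs": {
  "deltas": [
    [0.03, 0, 0, 0, 0, 0],
    [0.07, 0, 0, 0, 0, 0],
    [0.11, 0, 0, 0, 0, 0],
    [0.15, 0, 0, 0, 0, 0],
    [0.19, 0, 0, 0, 0, 0],
    [0.22, 0, 0, 0, 0, 0],
    [0.24, 0, 0, 0, 0, 0],
    [0.24, 0, 0, 0, 0, 0]
  ]
}}

```text
t: 25.05
tcp_pos: [0.4981, -0.2313, 0.2825]
tool_rot: [0.454, -0.541, 0.542, -0.454]
force: [-0.8, 0.4, -1.5]
finger_gap: 0.699
```

```bash
python3 -c "
from g import *
show()
for n in ('scene','top'): cv2.imwrite('pics/%s17.png'%n,snapshot(n)[:,:,::-1])
s=cv2.imread('pics/scene17.png');t=cv2.imread('pics/top17.png')
cv2.imwrite('pics/z26.png',np.hstack([cv2.resize(s[165:265,255:355],None,fx=4,fy=4,interpolation=2),cv2.resize(t[195:295,230:330],None,fx=4,fy=4,interpolation=2)]))"
```

```text
t 25.05 tcp [ 0.4981 -0.2313  0.2825] jaw -10.04 ydir [ 0.0011 -0.0006 -1.    ] F [-0.795   0.3894 -1.5002] T [ 0.0162 -0.0267 -0.0087] gap 0.699 q [-0.6385  0.3334  1.517   0.0002  1.2899 -0.4633]
```

View pics/z26.png

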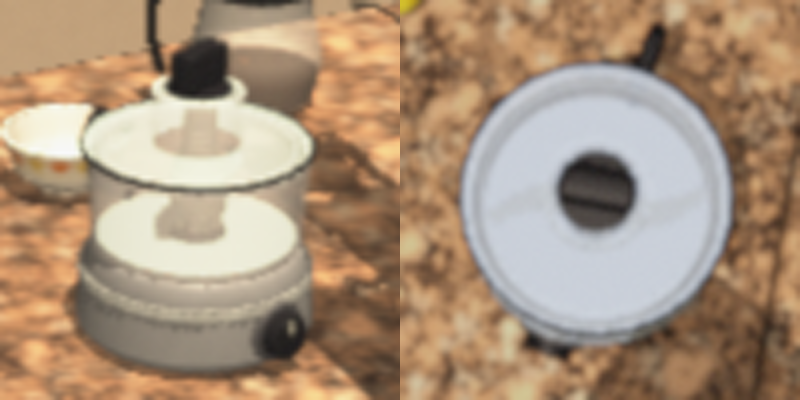

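View pics/scene17.png

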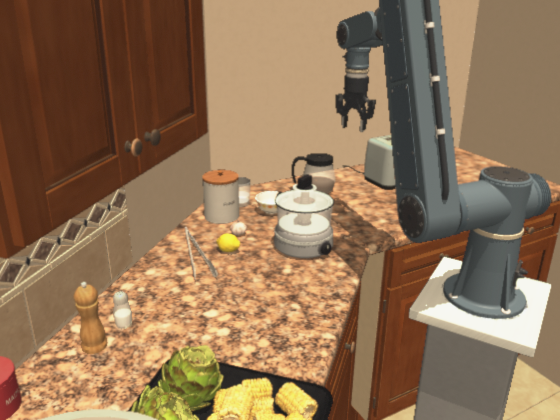

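The lid lies concentric on the bowl. In the scene view its edge runs level, at about row 202 on both left and right, and nothing else has moved. I'll do one numeric height check, then hand in.

```bash
python3 -c "
from g import *
print(tri((255+202/4-.4,165+48/4-.4),(230+197/4-.4,195+188/4-.4)))
for n,o in (('prep',0),): pass
a=cv2.imread('pics/top0.png')[150:205,210:365].astype(int);b=cv2.imread('pics/top17.png')[150:205,210:365].astype(int);print(abs(a-b).mean(),abs(a-b).max())
sign_off()"
```

```text
(array([0.5403, 0.0065, 0.2283]), np.float64(0.00277544179030317))
6.783108504398827 11
the job is handed in; nothing more can be done
```

The blade is fully home on the drive bar and the lid lies flat on the bowl. I handed the job in at about 25 s on the robot's clock, with the gripper clear of everything.

**Blade:** I slid it down the shaft, keeping it square and easing off small side forces. It stopped on the bar with its foot at about 95.7 mm. I turned it under mostly 2–8 N. One push reached about 17 N without turning the bar visibly, and I backed off. It dropped in at a blade angle near 31° and stopped about 86 mm up. Two-view measurement put its top at 187.7 mm, where 186 mm means home and 196 mm means still on the bar.

**Lid:** It touched the rim with its underside at 142.2 mm, and I released it with almost no load. In the pictures it is concentric and level. The top of its grip measured 228 mm up, against 230 mm expected, with about 3 mm mismatch between the two views. The small bowl, garlic and lemon show no visible change.

**What disagreed:**
- **Fingertip height:** The fingertips appeared about 30 mm higher in the pictures than the reported tool height. The gripper openings when closing on the blade and lid blocks fitted the pictures, so I used picture heights for grasping and relative moves for the fits.
- **Bar angle:** My reading of the bar's angle from the top picture was about 10–14° off. The correct angle was found by feel.

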